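Clamp a freshly glued photo-holder block

ROBOT

A 6-joint arm with a two-finger parallel gripper is mounted at the origin on the work surface. World frame = base frame: x ahead of the robot, y to its left, z up, the work surface at z = 0. Lengths are in m, angles in rad, forces in N, time in s.
With the tool pointing down it reaches from about 0.3 to 0.875 m from the base axis. Payload 6.4 kg.
Tool frame: the origin (TCP) lies at the very end of the fingers, on their centre line; the grasp point (between the pads) lies 19 mm behind it; z points along the fingers, y is the direction in which the jaws open and shut (so a half turn about z gives the same grasp; the last joint's range is limited). The gripper opens to 85 mm and grips with 20 to 120 N. Pads are 22 mm wide; open, the fingers measure 114 mm over their backs; the gripper's body (76 mm by 85 mm) begins 54 mm behind the grasp point. The pads swing forward as they close: fully open they stand 13 mm farther back than shut.
Start: joints at [1.137, 0.181, 1.607, -0, 1.354, -0.206], TCP at [0.13, 0.56, 0.231] pointing down, gripper open.
Joint ranges: [-2.99, 2.99], [-0.89, 2.07], [0.3, 2.58], [-1.14, 4.28], [0, 2.63], [-3.12, 3.12]. Speed limits (rad/s): [2.57, 2.57, 3.01, 3.14, 3.14, 3.14].

INTERFACE

Orientations are given as a unit quaternion [w, x, y, z].
In Python, from bench import * gives the robot as it stands.
- The arm moves only by the tool arm_command, never from a script. Its argument "motion" is text: rows parted by semicolons, each of 7 numbers parted by spaces: the shift along the tool's x, y, z in units of 0.2 m (1.0 is 0.2 m), then the turn, a rotation vector about the tool's x, y, z in units of 60 degrees (1.0 is 60 degrees), then the opening, from 0 (shut) to 1 (fully open). In form: tx ty tz ax ay az grip; .... A call has 1 to 10 rows; each row shifts and turns the pose as measured when the row begins, along the tool's axes as they then stand; what a row does not reach is not made up. A row lasts 1/12 s, in which the tool goes at most 41.7 mm and 7.16 degrees, less where a joint would pass 70% of its speed; a pose out of reach is approached as far as the arm can. A call with a number of a shift or a turn outside -1 to 1 is refused whole. A call with a gripper value outside its range is refused whole. The fingers move at their own pace and stop on an object; the grip force is fixed at half the most. Time passes only in rows, so rows that do not move let the fingers close. It gives the time, the measured TCP pose, the force and the opening at its end, in the units of the state.
- get_obs(): the state, without advancing time (a new reading comes with each control period).
- camera(name): name is "scene" or "top" or "wrist"; returns a dict with "img" (420x560x3 uint8, red, green, blue), "intrinsics" (3x3 intrinsics, pixels), "distortion" ([k1, k2, p1, p2, k3] as OpenCV has them; the pictures are not rectified), "pose" (4x4, takes a point from camera to world coordinates); the wrist camera has in their place "mount" (4x4, takes a point from camera to tool coordinates, whose origin is the TCP and whose axes are the flange's). Camera axes: x right, y down, z forward; pixel columns grow to the right and rows downward; lengths in m; the calibration is good to about 2 mm. A picture is of the moment at which its call begins: read the wrist's pose just before it. There is no depth.
- hand_in(): hands the job in, once; it reports no verdict.
Trained networks look in the newest picture that a camera, given by its name, has taken for a name from the list of things; names that differ only in an ending like _2 or _b are one class to them, and where a whole thing is asked for, a point or a joint stands for the part that bears it (a point fixed in the world has none). Each returns a list of dicts, best first, with "conf" (0 to 1); they miss things now and then, are a little off and sometimes report something else, mostly with a low value. They report only what shows in the picture. A call takes as long as a camera call. They do not tell look-alikes from the thing itself.
- search_frame(camera, target): "box" ([left, top, right, bottom] in pixels, round what is visible of it).
The state is a dict: "time_s": time; "q": joint angles; "dq": joint speeds; "joint_efforts": joint torques, N m; "eef_pos": TCP position; "eef_rot": TCP orientation; "wrist_force": force on the tool from outside, world axes, zero at the start; "torque": the same for the moment, N m; "opening": opening from 0.0 (shut) to 1.0 (fully open).
Only numpy, scipy, OpenCV 4.12 (cv2) and the standard library are available. Lean on these libraries where they do the work, as an engineer would, in place of code of your own. Each camera call takes 0.05 s, during which the arm holds its last target.

TASK

Stand the freshly glued two-tone block upright, square and centred on the clamp board between the jaw and the fixed stop, one wood facing the jaw and the other the stop, and let go of it. Then pump the clamp's two squeeze levers, letting them spring open between strokes, until the sprung jaw presses the block against the stop with its orange spring about a third to a half pressed in: firm, but never nearly bottomed, which would crush the fresh joint. Finish while still holding the levers squeezed at that pressure; move the rod and jaw only with the levers, and leave the glue bottle, mug and photo frame where they stand.

Things in the scene. Friction and masses are not known exactly. Their poses are not given: they have to be found in the camera images.
- clamp: Ratchet clamp on a fixed plywood board 310 x 100 x 12 mm. Origin: centre of the board's underside; x runs from the squeeze levers (-x) to the fixed black stop (+x), z up. Stop: 56 mm wide, face at x = 115 mm, top at z = 72 mm. The steel rod runs along x at z = 36 mm, y = 0 through the teal housing; its tail ends at x = -170 mm when the rod is fully back.
- seat (a point): Where the block belongs: point on the board's top (12 mm above the desk) where the middle of the block's underside stands when the block just touches the stop. Axes as the clamp's. Standing up to about 20 mm short of it (towards the jaw) is fine: the jaw pushes the block home.
- block: Photo-holder block glued from a pale and a dark wood half, 45 mm (its x, pale half at -x, dark at +x) x 40 mm (its y) x 60 mm tall (z), about 90 g, loose. Origin: centre of its underside. Either half may face the jaw. More than about 33 N between jaw and block crushes the joint.
- trigger: Squeeze lever nearer the jaw: black, upright, with a teal roller at its upper end, on the teal housing (84 mm along the clamp's x, 44 mm wide, top 62 mm above the desk, centre at clamp x = -75 mm). Sprung open with about 2 to 4 N; each newton at the jaw adds about 0.6 N at each roller. Origin: its pivot, in the housing.
- trigger_rear: The other squeeze lever, its mirror image, farther from the jaw; both always move together. Origin: its pivot.
- grip_point (a point): Point midway between the teal rollers at the levers' upper ends, 118 mm above the desk. Each roller is 16 mm thick, 30 mm wide along the clamp's y, its top 126 mm above the desk. Over both rollers it measures 66 mm along the clamp's x with the levers open, 46 mm fully squeezed; both move equally towards this point. Squeeze them along the clamp's x, from above.
- drive (a joint): How far the levers are squeezed, as the pawl's advance: 0 open, 0.012 m fully squeezed. The rod's teeth are 5 mm apart; a full squeeze drives it 12 mm less the play before a tooth is caught (0 to 5 mm, then about 10 mm a stroke). When the levers open, a light 3 N brake holds the rod, so more pressure than that lasts only while the levers are held squeezed.
- rod: Toothed steel rod that carries the jaw and its spring (the jaw counts as part of it). Origin on its axis; the origin's x in the clamp's frame is how far the rod has been driven towards the stop: 0 to 18 mm at the start, where the free jaw face stands 85 mm less this from the stop; at 40 mm the jaw just touches a block that is against the stop. The levers cannot drive it back.
- jaw_face (a point): Centre of the rubber face of the jaw, 42 mm above the desk, looking along the clamp's +x. The jaw is a black upright plate 50 mm wide, from 20 to 64 mm above the desk, on an orange coil spring at the rod's front end.
- jaw (a joint): How far the orange jaw spring is pressed in: 0 free, 0.012 m bottomed. 3 N per mm, so 0.004 m means 12 N on the block.
- glue: White glue bottle with a red cap, 44 mm across, 120 mm tall; leave it. Origin: centre of its underside.
- mug: Blue mug, 80 mm across, 90 mm tall; leave it. Origin: centre of its underside.
- photo_frame: Small black standing photo frame, 100 mm wide, 130 mm tall; leave it. Origin: centre of its underside.
Things that resemble listed ones, but are neither listed nor needed, are in the scene too. Of the things that look like the block, the middle-sized one is meant.

How it is judged:
On the way, in this order (a step that is already met when the one before it is completed fails the run):
1. the block stands upright on the board between jaw and stop, square to them, and has been let go (x of block in the frame of clamp between 0.066 and 0.098 m and y of block in the frame of clamp between -0.013 and 0.013 m and z of block in the frame of clamp between 0.008 and 0.017 m and angle between the x axis of block and the x axis of clamp, either way round below 0.14 rad and angle between block's own z axis and vertical below 0.1 rad and contact force between each of the arm, the fingers and block below 0.3 N), for 0.2 s.
2. the levers are squeezed (value of joint drive above 0.006 m), for 0.02 s.
3. the levers have sprung open again (value of joint drive below 0.003 m), for 0.02 s.
At the end, for the whole second after the job is handed in: The block stands upright on the board, within 13 mm of the clamp's centre line and 0.14 rad of square, pressed against the stop by the jaw with 6 to 26 N (spring pressed in about 2 to 8.5 mm), while the fingers still hold the levers squeezed and touch neither rod, jaw nor block (y of block in the frame of clamp between -0.013 and 0.013 m and z of block in the frame of clamp between 0.008 and 0.017 m and angle between the x axis of block and the x axis of clamp, either way round below 0.14 rad and angle between block's own z axis and vertical below 0.1 rad and x of block in the frame of clamp between 0.088 and 0.098 m and contact force between rod and block between 6 and 26 N and contact force between block and clamp above 4 N and value of joint drive above 0.0008 m and (contact force between the fingers and trigger above 2 N or contact force between the fingers and trigger_rear above 2 N) and contact force between each of the fingers, the arm and rod below 0.3 N and contact force between each of the arm, the fingers and block below 0.3 N); the arm keeps its last pose, push and grip.
It fails at once if the jaw crushes the block (over 33 N) (contact force between rod and block above 33 N).
It fails at once if the rod or jaw is pushed by hand (over 3 N) (contact force between any of the fingers, the arm and rod above 3 N).
It fails at once if glue bottle, mug or photo frame is moved more than 20 mm (distance of any of glue, mug, photo_frame from where it was at the start of the episode above 0.02 m).
It also fails if it takes over 67 s, if anything falls off the work surface, if the arm or the gripper's body presses on something with over 40 N, if the wrist force passes 120 N, or if a joint passes its speed limit or range.

## Working session

There is one attempt and no reset: what is moved stays moved. The work goes in short steps, Python scripts to look and compute and a tool call to move; the robot and the scene stay as the last step left them, time stands still between calls to the robot, and variables do not carry over. Pictures are saved under pics/ and viewed, and the job is handed in when it is done.

Besides the shell and the picture viewer there is one more tool, called after "Call:" as name(argument=value, ...) on one line, values as JSON. arm_command: Moves the arm, as the interface text tells. Shifts and turns lie within -1 to 1; 1 stands for 0.2 m of shift or 60 degrees of turn. Its arguments: {"type":"object","properties":{"motion":{"type":"string"}},"required":["motion"]}

```bash
ls; mkdir -p pics
cat > h.py <<'E'
from bench import *
import numpy as np, cv2
from scipy.spatial.transform import Rotation as R
def save(n,img): cv2.imwrite(f'pics/{n}.png',cv2.cvtColor(img,cv2.COLOR_RGB2BGR))
def quat():
    q=get_obs()['eef_rot']; return R.from_quat([q[1],q[2],q[3],q[0]])
def campose(c,o=None):
    if 'pose' in c: return np.array(c['pose'])
    T=np.eye(4);T[:3,:3]=quat().as_matrix();T[:3,3]=o['eef_pos'] if o else get_obs()['eef_pos'];return T@np.array(c['mount'])
def px2z(c,P,uv,z):
    uv=np.array(uv,float).reshape(-1,1,2)
    n=cv2.undistortPoints(uv,np.array(c['intrinsics']),np.array(c['distortion'],float)).reshape(-1,2)
    d=np.c_[n,np.ones(len(n))]@P[:3,:3].T; o=P[:3,3]
    z=np.broadcast_to(z,len(n))
    return o+d*((z-o[2])/d[:,2])[:,None]
def proj(c,P,X):
    Pi=np.linalg.inv(P); X=np.array(X,float).reshape(-1,3)
    r=cv2.Rodrigues(Pi[:3,:3])[0]
    return cv2.projectPoints(X,r,Pi[:3,3],np.array(c['intrinsics']),np.array(c['distortion'],float))[0].reshape(-1,2)
E
python3 - <<'E'
from h import *
print(get_obs())
for n in ['top','scene','wrist']:
    c=camera(n); save(n+'0',c['img']); print(n,c.get('pose',c.get('mount')),c['intrinsics'],c['distortion'])
    for t in ['clamp','block','trigger','trigger_rear','rod','jaw_face','glue','mug','photo_frame']:
        print(n,t,[(np.round(d['box']).astype(int).tolist(),round(d['conf'],2)) for d in search_frame(n,t)][:5])
E
```

```text
pics
{'time_s': 0.0, 'q': array([ 1.13670682e+00,  1.81569790e-01,  1.60802603e+00, -8.84428524e-06,
        1.35379436e+00, -2.06297532e-01]), 'dq': array([ 0.00025587,  0.00126267, -0.00095903, -0.00119632,  0.00373479,
        0.00203301]), 'joint_efforts': array([-5.74376845e-04, -4.44876087e+01, -3.51333690e+01, -3.80476822e-04,
        9.01583611e-03, -2.82625797e-05]), 'eef_pos': array([0.12959305, 0.55962823, 0.23035928]), 'eef_rot': array([-2.78787169e-04,  1.13648900e-01,  9.93520568e-01, -8.54440164e-04]), 'wrist_force': array([-0.02841345,  0.08759343,  0.26182506]), 'torque': array([ 0.03615452,  0.0010564 , -0.04199916]), 'opening': 1.002321644374676}
top [[ 8.07863777e-04 -9.84592697e-01  1.74861568e-01  2.81890196e-01]
 [-9.99993060e-01 -1.59465665e-04  3.72208399e-03  9.65712804e-03]
 [-3.63685230e-03 -1.74863361e-01 -9.84585993e-01  1.26888792e+00]
 [ 0.00000000e+00  0.00000000e+00  0.00000000e+00  1.00000000e+00]] [[422.54931058   0.         282.48871425]
 [  0.         422.54931058 208.44170771]
 [  0.           0.           1.        ]] [-0.13405393  0.          
[... 1310 characters left out ...]
e [([322, 308, 381, 378], 0.89), ([281, 230, 292, 251], 0.33)]
wrist [[ 2.03550187e-04 -9.55956288e-01 -2.93509001e-01  7.53403563e-02]
 [ 9.99999696e-01 -2.62840774e-05  7.79112576e-04  6.08372040e-04]
 [-7.52512180e-04 -2.93509071e-01  9.55955992e-01 -1.41765842e-01]
 [ 0.00000000e+00  0.00000000e+00  0.00000000e+00  1.00000000e+00]] [[346.26414256   0.         273.97372878]
 [  0.         346.26414256 212.26092253]
 [  0.           0.           1.        ]] [-0.00479964  0.          0.          0.          0.        ]
wrist clamp []
wrist block [([63, 410, 91, 420], 0.47)]
wrist trigger []
wrist trigger_rear []
wrist rod []
wrist jaw_face []
wrist glue []
wrist mug []
wrist photo_frame []
```

Run:
```python
import cv2
t=cv2.imread('pics/top0.png'); s=cv2.imread('pics/scene0.png')
cv2.imwrite('pics/t1.png',cv2.resize(t[130:300,140:430],(800,469),interpolation=cv2.INTER_CUBIC))
cv2.imwrite('pics/s1.png',cv2.resize(s[140:390,140:440],(700,583),interpolation=cv2.INTER_CUBIC))
```

```text
(no output)
```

View pics/t1.png

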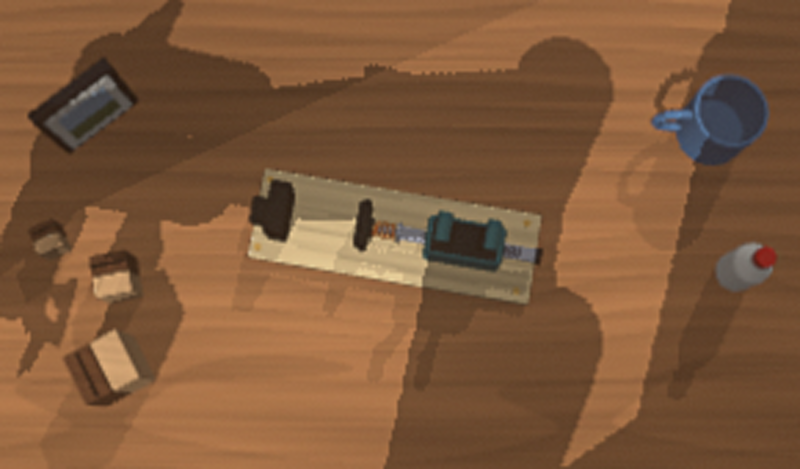

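View pics/s1.png

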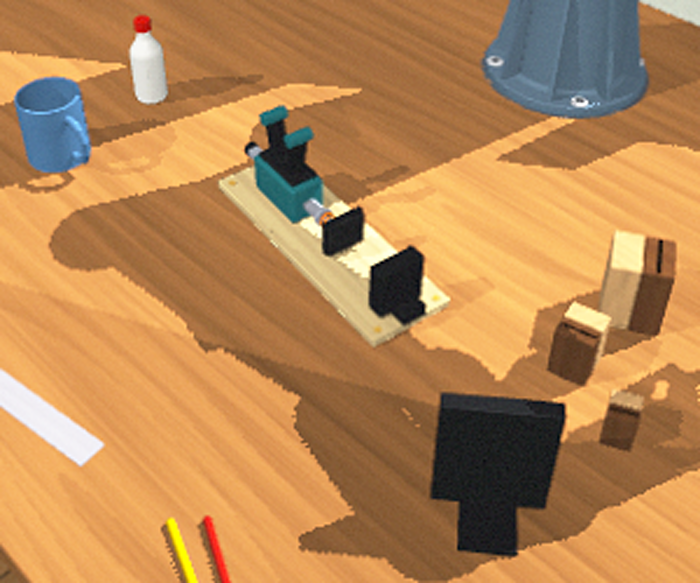

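View pics/wrist0.png

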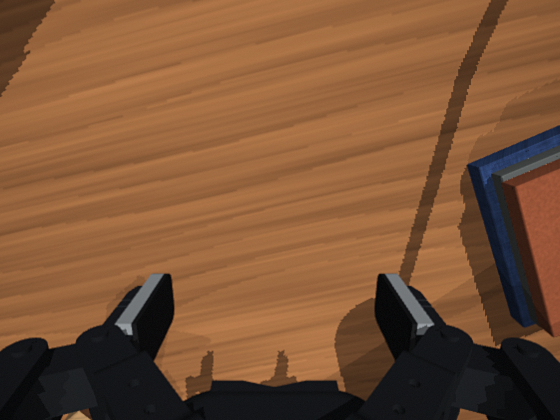

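Run:
```python
from h import *
c=camera('top');P=campose(c)
s=290/800
f=lambda L:[(140+x*s,130+y*s) for x,y in L]
# board corners
X=px2z(c,P,f([(265,170),(540,214),(528,303),(248,261)]),.012);print(X.round(4))
print('center',X.mean(0),'dirs',X[0]-X[1],X[3]-X[2], np.degrees(np.arctan2(*(X[0]-X[1]+X[3]-X[2])[[1,0]])), np.linalg.norm(X[0]-X[1]),np.linalg.norm(X[0]-X[3]))
save('tb',cv2.resize(c['img'][200:290,145:235],(720,720),interpolation=cv2.INTER_CUBIC)[:600])
save('tc',cv2.resize(c['img'][180:250,225:345],(800,467),interpolation=cv2.INTER_CUBIC))
c=camera('scene')
save('sb',cv2.resize(c['img'][230:340,370:440],(382,600),interpolation=cv2.INTER_CUBIC))
save('sc',cv2.resize(c['img'][180:295,225:345],(626,600),interpolation=cv2.INTER_CUBIC))
```

```text
[[ 0.5572  0.156   0.012 ]
 [ 0.5078 -0.1468  0.012 ]
 [ 0.4099 -0.1318  0.012 ]
 [ 0.4557  0.1726  0.012 ]]
center [0.4826259 0.0124972 0.012    ] dirs [0.04937113 0.30285509 0.        ] [0.04581194 0.30442112 0.        ] 81.09206574227024 0.3068529163427126 0.1028499882121797
```

View pics/tb.png

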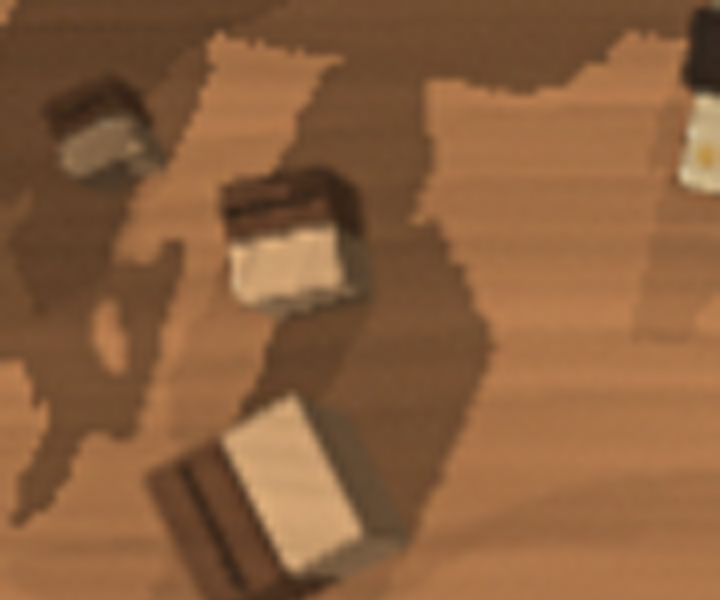

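View pics/tc.png

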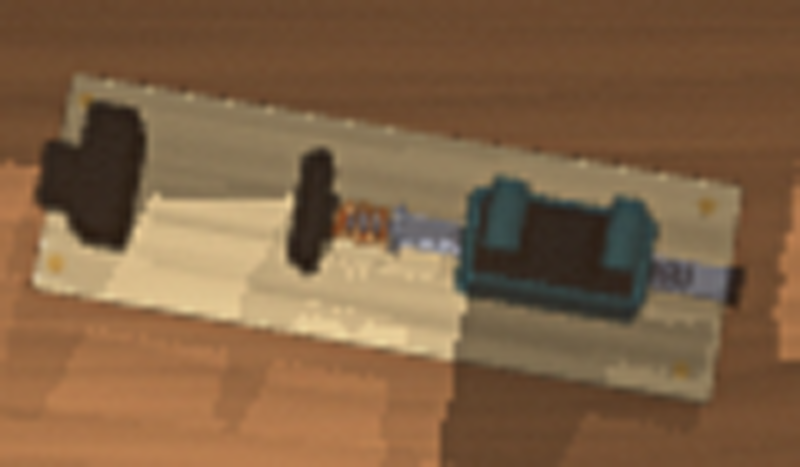

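View pics/sb.png

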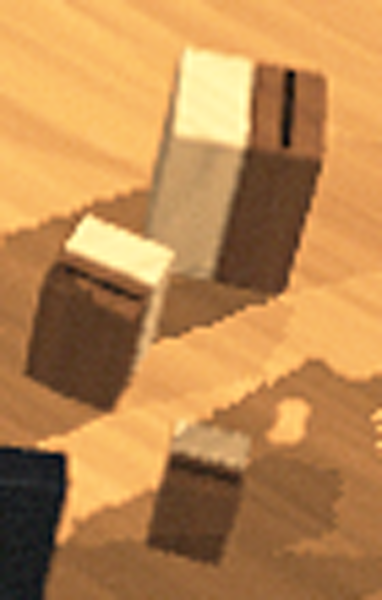

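View pics/sc.png

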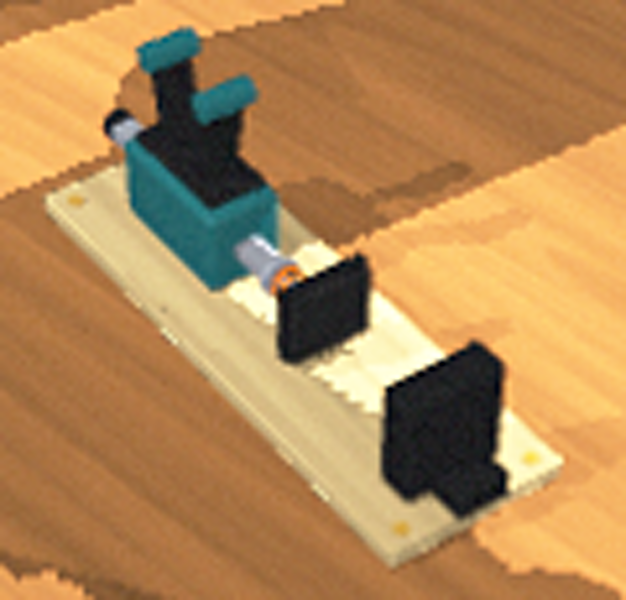

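Run:
```python
from h import *
c=camera('top');P=campose(c)
f=lambda L:[(145+x/8-.44,200+y/8-.44) for x,y in L]
for L,z in [([(222,187),(325,170),(345,285),(237,303)],.06),([(147,475),(292,395),(362,548),(215,640)],.09)]:
    X=px2z(c,P,f(L),z);print(X.round(4),X.mean(0).round(4),[np.linalg.norm(X[i]-X[i-3]).round(4) for i in range(4)],[np.degrees(np.arctan2(*(X[i-3]-X[i])[[1,0]])).round(1) for i in range(4)])
print(proj(c,P,[.4826,.0125,.118]))
# clamp features by crop tc scale 6.667, offset 225,180
g=lambda L:[(225+x/6.667-.42,180+y/6.667-.42) for x,y in L]
X=px2z(c,P,g([(75,75),(742,188),(710,402),(33,288)]),.012);ctr=X.mean(0);a=np.arctan2(*(X[0]-X[1]+X[3]-X[2])[[1,0]]);print(ctr,np.degrees(a))
u=np.array([np.cos(a),np.sin(a)]);v=np.array([-u[1],u[0]])
for n,p,z in [('jaw top front mid',(302,213),.064),('stop face top L',(148,112),.072),('stop top R',(128,250),.072),('roller rear',(632,222),.126),('roller front',(505,212),.126),('rodtail',(738,287),.036)]:
    d=px2z(c,P,g([p]),z)[0]-ctr; print(n,d[:2]@u,d[:2]@v)
```

```text
[[0.4536 0.3357 0.06  ]
 [0.4599 0.2978 0.06  ]
 [0.4179 0.2888 0.06  ]
 [0.4111 0.3284 0.06  ]] [0.4356 0.3127 0.06  ] [np.float64(0.0385), np.float64(0.043), np.float64(0.0401), np.float64(0.0431)] [np.float64(-80.5), np.float64(-168.0), np.float64(99.7), np.float64(9.9)]
[[0.3469 0.3503 0.09  ]
 [0.3755 0.2994 0.09  ]
 [0.3222 0.2727 0.09  ]
 [0.2897 0.3238 0.09  ]] [0.3336 0.3116 0.09  ] [np.float64(0.0584), np.float64(0.0596), np.float64(0.0606), np.float64(0.0631)] [np.float64(-60.7), np.float64(-153.4), np.float64(122.5), np.float64(24.8)]
[[283.03302592 209.75474787]]
[0.48445467 0.01315178 0.012     ] 80.30533763369193
jaw top front mid 0.037396463725973134 0.00400778887183398
stop face top L 0.11062294608525013 -0.027219500123966043
stop top R 0.1079787114722489 0.03386494305287242
roller rear -0.10097543456901194 -0.005140874962875339
roller front -0.04874653777290189 -0.00045027501720402985
rodtail -0.15683231901128755 -0.0003152689856487298
```

```bash
cat >> h.py <<'E'
def plan(x,y,z,yaw):
    "tool y-axis yaw in deg, tool down; prints delta in tool axes/units"
    o=get_obs(); r=quat()
    a=np.radians(yaw); yv=np.array([np.cos(a),np.sin(a),0]); zv=np.array([0,0,-1.]); xv=np.cross(yv,zv)
    T=R.from_matrix(np.c_[xv,yv,zv])
    d=(r.inv()*T).as_rotvec()/np.radians(60)
    dw=np.array([x,y,z])-o['eef_pos']
    print('t=%.2f'%o['time_s'],'pos',o['eef_pos'].round(4),'turn units',d.round(3),'shift in CURRENT tool units',(r.inv().apply(dw)/.2).round(3),'in TARGET tool units',(T.inv().apply(dw)/.2).round(3),'F',o['wrist_force'].round(2),'op',round(o['opening'],3))
E
python3 -c "
from h import *
plan(.4356,.3127,.2,101)"
```

```text
t=1.65 pos [0.1299 0.5602 0.2313] turn units [ 0.     0.    -0.401] shift in CURRENT tool units [-1.769 -0.86   0.157] in TARGET tool units [-1.265 -1.506  0.157] F [0.7  1.18 0.65] op 1.001
```

Call:
arm_command(motion="0 0 0 0 0 -0.1 1; 0 0 0 0 0 -0.1 1; 0 0 0 0 0 -0.1 1; 0 0 0 0 0 -0.1 1")

```text
time_s: 1.98
eef_pos: [0.1298, 0.5602, 0.2313]
eef_rot: [-0.0, -0.103, 0.995, -0.0]
wrist_force: [-0.3, -0.2, -0.2]
opening: 0.998
```

```bash
python3 -c "
from h import *
plan(.4356,.3127,.2,101)"
```

```text
t=1.98 pos [0.1298 0.5602 0.2313] turn units [-0.    -0.     0.013] shift in CURRENT tool units [-1.244 -1.524  0.156] in TARGET tool units [-1.265 -1.506  0.156] F [-0.27 -0.2  -0.21] op 0.998
```

Call:
arm_command(motion="-0.12 -0.15 0 0 0 0 1; -0.12 -0.15 0 0 0 0 1; -0.12 -0.15 0 0 0 0 1; -0.12 -0.15 0 0 0 0 1; -0.12 -0.15 0 0 0 0 1; -0.12 -0.15 0 0 0 0 1; -0.12 -0.15 0 0 0 0 1; -0.12 -0.15 0 0 0 0 1; -0.12 -0.15 0 0 0 0 1; -0.12 -0.15 0 0 0 0 1")

```text
time_s: 2.82
eef_pos: [0.4341, 0.3137, 0.232]
eef_rot: [0.001, -0.114, 0.993, 0.003]
wrist_force: [0.5, -0.3, -0.6]
opening: 1.002
```

Run:
```python
from h import *
plan(.4356,.3127,.2,101)
c=camera('wrist'); save('w1',c['img']); P=campose(c)
print([(np.round(d['box']).tolist(),d['conf']) for d in search_frame('wrist','block')])
```

```text
t=2.82 pos [0.4341 0.3137 0.232 ] turn units [0.005 0.002 0.035] shift in CURRENT tool units [-0.006 -0.007  0.16 ] in TARGET tool units [-0.006 -0.006  0.16 ] F [ 0.55 -0.32 -0.61] op 1.002
[([256.0, 32.0, 349.0, 125.0], 0.69), ([321.0, 214.0, 353.0, 263.0], 0.62), ([250.0, 160.0, 298.0, 217.0], 0.58)]
```

View pics/w1.png

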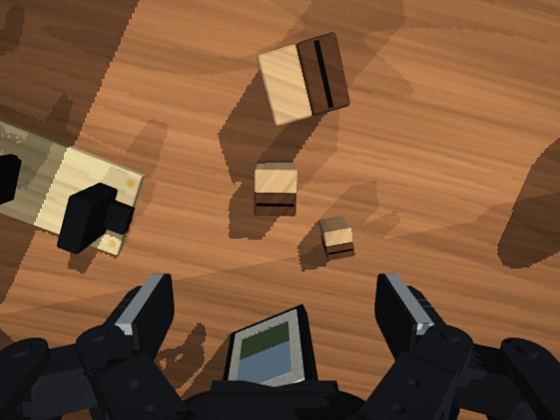

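Run:
```python
from h import *
c=camera('wrist'); P=campose(c)
save('w1z',cv2.resize(c['img'][150:275,230:370],(672,600),interpolation=cv2.INTER_CUBIC))
save('w1y',cv2.resize(c['img'][110:270,0:160],(600,600),interpolation=cv2.INTER_CUBIC))
```

```text
(no output)
```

View pics/w1z.png

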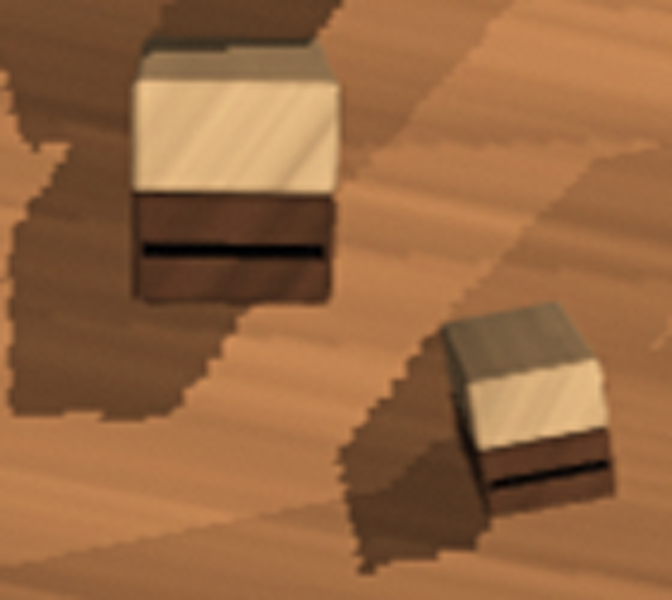

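View pics/w1y.png

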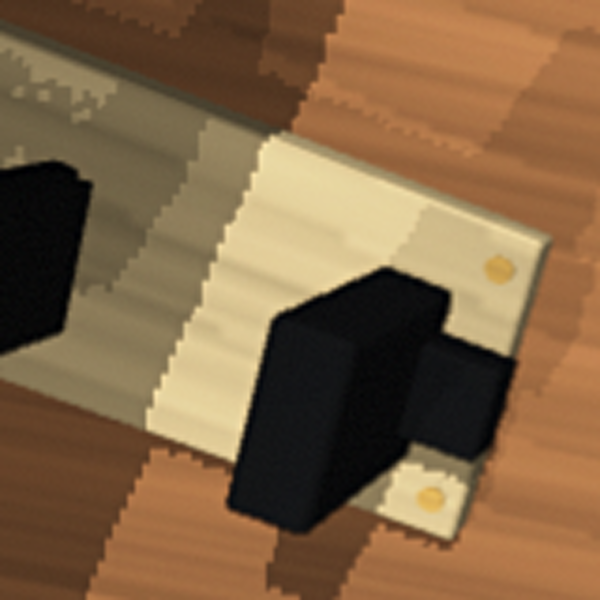

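Run:
```python
from h import *
c=camera('wrist'); P=campose(c)
f=lambda L:[(230+x/4.8-.4,150+y/4.8-.4) for x,y in L]
X=px2z(c,P,f([(134,80),(338,80),(331,303),(134,300)]),.06);print(X.round(4),X.mean(0).round(4),[np.linalg.norm(X[i]-X[i-3]).round(4) for i in range(4)],[np.degrees(np.arctan2(*(X[i-3]-X[i])[[1,0]])).round(1) for i in range(4)])
g=lambda L:[(x/3.75-.4,110+y/3.75-.4) for x,y in L]
print('board R corners',px2z(c,P,g([(552,238),(448,543)]),.012))
cc=X.mean(0); plan(cc[0],cc[1],.2,101);plan(cc[0],cc[1],.04,100)
```

```text
[[0.4146 0.2966 0.06  ]
 [0.406  0.3343 0.06  ]
 [0.4492 0.3438 0.06  ]
 [0.4572 0.3058 0.06  ]] [0.4318 0.3201 0.06  ] [np.float64(0.0387), np.float64(0.0443), np.float64(0.0389), np.float64(0.0436)] [np.float64(102.9), np.float64(12.4), np.float64(-78.1), np.float64(-167.9)]
board R corners [[0.45592408 0.18432571 0.012     ]
 [0.55590807 0.16473095 0.012     ]]
t=3.02 pos [0.4334 0.3144 0.2315] turn units [0.005 0.001 0.032] shift in CURRENT tool units [0.002 0.029 0.158] in TARGET tool units [0.002 0.03  0.158] F [-1.48  0.09 -0.23] op 1.002
t=3.02 pos [0.4334 0.3144 0.2315] turn units [0.005 0.001 0.049] shift in CURRENT tool units [0.003 0.025 0.958] in TARGET tool units [0.003 0.03  0.958] F [-1.48  0.09 -0.23] op 1.002
```

```bash
python3 - <<'E'
from h import *
for n in ['scene','top']:
    c=camera(n);P=campose(c)
    # predicted block top corners by wrist
    for nm,ctr in [('wrist',(.4318,.3201)),('top',(.4356,.3127))]:
        a=np.radians(11.5);u=np.array([np.cos(a),np.sin(a)]);v=np.array([-u[1],u[0]])
        pts=[np.r_[ctr+u*.0225*i+v*.02*j,.06] for i,j in [(1,1),(1,-1),(-1,-1),(-1,1)]]
        q=proj(c,P,pts); print(n,nm,q.round(1).tolist())
        im=c['img'].copy(); im=cv2.resize(im,None,fx=4,fy=4,interpolation=cv2.INTER_CUBIC)
        cv2.polylines(im,[((q+.5)*4-.5).round().astype(int)],True,(255,0,0) ,1)
        m=q.mean(0)*4; x,y=m.astype(int); save(f'chk_{n}_{nm}',cv2.resize(im[y-120:y+120,x-120:x+120],None,fx=1.5,fy=1.5))
    if n=='scene': print([ (d['box'],d['conf']) for d in search_frame('scene','block')])
E
cd pics; python3 -c "
import cv2,numpy as np
r=[np.hstack([cv2.imread(f'chk_{n}_{m}.png') for m in ('wrist','top')]) for n in ('scene','top')]
cv2.imwrite('chk.png',cv2.resize(np.vstack(r),(600,600)))"
```

```text
scene wrist [[396.7, 287.7], [379.8, 280.3], [387.8, 267.9], [404.4, 274.9]]
scene top [[392.9, 286.8], [376.0, 279.4], [384.1, 267.1], [400.6, 274.1]]
[([374.9, 267.2, 400.6, 307.5], 0.95), ([395.4, 236.9, 429.3, 285.2], 0.63), ([397.3, 306.8, 416.3, 329.9], 0.54)]
top wrist [[169.4, 224.2], [182.7, 221.5], [185.2, 236.6], [171.8, 239.3]]
top top [[172.0, 222.9], [185.3, 220.2], [187.7, 235.3], [174.3, 238.0]]
```

View pics/chk.png

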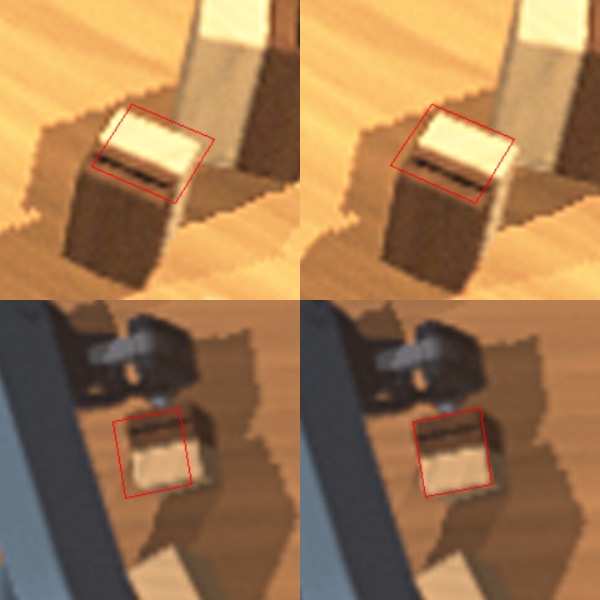

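Call:
arm_command(motion="0 0 0.1 0 0 0.02 1; 0 0 0.18 0 0 0 1; 0 0 0.18 0 0 0 1; 0 0 0.15 0 0 0 1; 0 0 0 0 0 0 1")

```text
time_s: 3.58
eef_pos: [0.429, 0.3245, 0.1103]
eef_rot: [0.005, -0.11, 0.994, 0.004]
wrist_force: [-1.0, -0.9, -0.9]
opening: 1.0
```

Run:
```python
from h import *
plan(.4335,.316,.022,101.5)
c=camera('wrist'); save('w2',c['img']); P=campose(c)
```

```text
t=3.58 pos [0.429  0.3245 0.1103] turn units [0.007 0.011 0.019] shift in CURRENT tool units [-0.007 -0.05   0.441] in TARGET tool units [-0.013 -0.046  0.441] F [-1.03 -0.93 -0.89] op 1.0
```

View pics/w2.png

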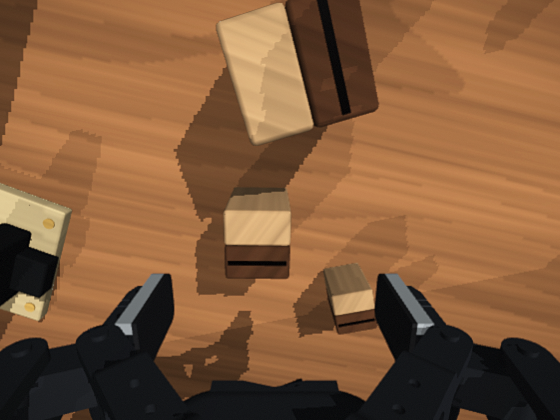

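Run:
```python
from h import *
c=camera('wrist'); P=campose(c);o=get_obs();r=quat()
def tool(L,z): 
    X=px2z(c,P,L,z); return r.inv().apply(X-o['eef_pos'])[:,:2].round(4)
print('block',tool([(225,211),(290,211),(290,277),(226,278)],.06))
print('small top',tool([(332,296),(369,291),(376,327),(339,333)],.036))
```

```text
block [[ 0.0154 -0.0282]
 [ 0.0153  0.0104]
 [-0.0288  0.011 ]
 [-0.0293 -0.0296]]
small top [[-0.0572  0.0431]
 [-0.0532  0.0698]
 [-0.0841  0.0777]
 [-0.0892  0.0501]]
```

Call:
arm_command(motion="-0.035 -0.045 0 0.007 0.011 0.015 1; 0 0 0.1 0 0 0 1; 0 0 0 0 0 0 1")

```text
time_s: 3.93
eef_pos: [0.4457, 0.3213, 0.1028]
eef_rot: [0.008, -0.103, 0.995, 0.002]
wrist_force: [-1.1, -1.0, -0.3]
opening: 0.999
```

Run:
```python
from h import *
plan(.4335,.316,.022,101.5)
c=camera('wrist'); save('w3',c['img']); P=campose(c)
plan(.4335,.316,.022,101.5)
```

```text
t=3.93 pos [0.4457 0.3213 0.1028] turn units [0.003 0.016 0.006] shift in CURRENT tool units [ 0.072 -0.015  0.403] in TARGET tool units [ 0.065 -0.014  0.404] F [-1.1  -0.98 -0.34] op 0.999
t=3.98 pos [0.4479 0.3221 0.1055] turn units [0.004 0.021 0.006] shift in CURRENT tool units [ 0.086 -0.017  0.416] in TARGET tool units [ 0.077 -0.016  0.418] F [0.77 0.69 0.39] op 0.997
```

View pics/w3.png

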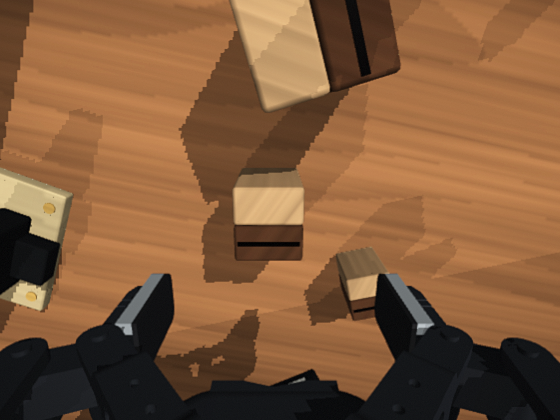

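Call:
arm_command(motion="0 0 0 0 0 0 1")

```text
time_s: 4.07
eef_pos: [0.4495, 0.3225, 0.1078]
eef_rot: [0.012, -0.103, 0.995, 0.003]
wrist_force: [-0.2, 0.0, -0.1]
opening: 0.999
```

Call:
arm_command(motion="0 0 0 0 0 0 1")

```text
time_s: 4.15
eef_pos: [0.4509, 0.3228, 0.1099]
eef_rot: [0.013, -0.103, 0.995, 0.004]
wrist_force: [0.0, -1.1, 0.7]
opening: 1.006
```

Call:
arm_command(motion="0 0 0 0 0 0 1")

```text
time_s: 4.23
eef_pos: [0.452, 0.3232, 0.1117]
eef_rot: [0.015, -0.103, 0.995, 0.004]
wrist_force: [0.5, 0.2, 0.7]
opening: 1.002
```

Call:
arm_command(motion="0 0 0 0 0 0 1")

```text
time_s: 4.32
eef_pos: [0.4527, 0.3234, 0.113]
eef_rot: [0.015, -0.103, 0.995, 0.004]
wrist_force: [-0.1, -0.6, -0.6]
opening: 0.999
```

Run:
```python
from h import *
for i in range(4):
    o=get_obs();print(o['time_s'],o['eef_pos'],o['eef_rot'],o['dq'].round(4));camera('top')
```

```text
4.3167 [0.45269858 0.3234281  0.11297998] [ 0.01543554 -0.10256299  0.9945972   0.00435808] [-0.0015 -0.0166 -0.0105 -0.0015  0.009  -0.0005]
4.3667 [0.45282421 0.32346288 0.1130515 ] [ 0.01558643 -0.10253861  0.9945972   0.00439446] [ 0.0016  0.0093  0.0055 -0.0008 -0.0069 -0.    ]
4.4167 [0.45251593 0.32338663 0.11262907] [ 0.01526593 -0.10261392  0.99459482  0.00429846] [ 0.0008  0.0093  0.0106 -0.0018 -0.0024  0.0005]
4.4667 [0.45217991 0.32324061 0.11219617] [ 0.0148826  -0.10259725  0.99460284  0.00418331] [ 0.0019  0.0096  0.0094  0.001  -0.0002 -0.0001]
```

Run:
```python
from h import *
plan(.4335,.316,.09,101.5)
```

```text
t=4.52 pos [0.452  0.3232 0.1119] turn units [0.005 0.029 0.005] shift in CURRENT tool units [ 0.101 -0.017  0.106] in TARGET tool units [ 0.098 -0.017  0.11 ] F [-0.15 -0.56 -0.17] op 1.001
```

Call:
arm_command(motion="0.03 -0.006 0.035 0 0.01 0 1; 0.03 -0.006 0.035 0 0.01 0 1; 0.03 -0.006 0.035 0 0.01 0 1")

```text
time_s: 4.77
eef_pos: [0.4353, 0.3163, 0.0903]
eef_rot: [-0.001, -0.103, 0.995, 0.003]
wrist_force: [-0.1, 0.1, -0.6]
opening: 0.996
```

Call:
arm_command(motion="0 0 0 0 0 0 1")

```text
time_s: 4.85
eef_pos: [0.4328, 0.3152, 0.0878]
eef_rot: [-0.004, -0.103, 0.995, 0.002]
wrist_force: [-0.1, -0.5, 0.1]
opening: 0.997
```

Call:
arm_command(motion="0 0 0 0 0 0 1;0 0 0 0 0 0 1")

```text
time_s: 5.02
eef_pos: [0.4314, 0.3145, 0.0863]
eef_rot: [-0.005, -0.103, 0.995, 0.002]
wrist_force: [-0.0, 0.2, 0.4]
opening: 1.001
```

Run:
```python
from h import *
plan(.4335,.316,.022,101.5)
```

```text
t=5.02 pos [0.4314 0.3145 0.0863] turn units [ 0.004 -0.009  0.005] shift in CURRENT tool units [-0.015  0.004  0.321] in TARGET tool units [-0.012  0.005  0.321] F [-0.05  0.16  0.35] op 1.001
```

Call:
arm_command(motion="-0.005 0 0.05 0 -0.004 0 1; 0 0 0.05 0 0 0 1; 0 0 0.05 0 0 0 1; 0 0 0.05 0 0 0 1; 0 0 0 0 0 0 1; 0 0 0 0 0 0 1")

```text
time_s: 5.52
eef_pos: [0.4324, 0.3149, 0.0415]
eef_rot: [-0.003, -0.103, 0.995, 0.002]
wrist_force: [0.5, -0.8, 0.6]
opening: 0.999
```

Run:
```python
from h import *
plan(.4335,.316,.022,101.5)
c=camera('wrist'); save('w4',c['img']); P=campose(c)
plan(.4335,.316,.022,101.5)
```

```text
t=5.52 pos [0.4324 0.3149 0.0415] turn units [ 0.004 -0.005  0.005] shift in CURRENT tool units [-0.007  0.004  0.097] in TARGET tool units [-0.006  0.004  0.097] F [ 0.48 -0.84  0.58] op 0.999
t=5.57 pos [0.4321 0.3148 0.0414] turn units [ 0.004 -0.005  0.005] shift in CURRENT tool units [-0.009  0.004  0.097] in TARGET tool units [-0.008  0.004  0.097] F [-1.24 -0.17 -1.2 ] op 1.002
```

View pics/w4.png

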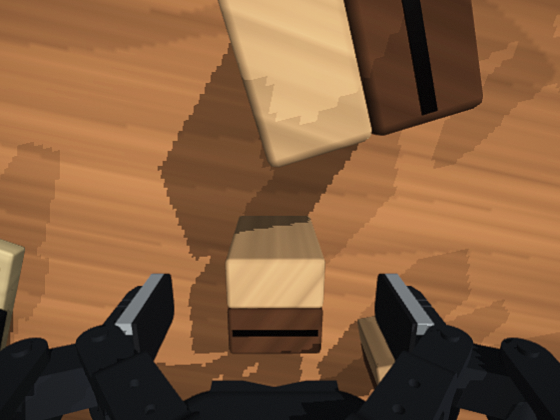

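Run:
```python
from h import *
c=camera('wrist'); P=campose(c);o=get_obs();r=quat()
def tool(L,z): 
    X=px2z(c,P,L,z); return r.inv().apply(X-o['eef_pos'])[:,:2].round(4),X.round(4)
print('block',tool([(226,259),(324,261),(322,353),(229,352)],.06))
```

```text
block (array([[ 0.018 , -0.018 ],
       [ 0.017 ,  0.0203],
       [-0.0259,  0.0213],
       [-0.0252, -0.0184]]), array([[0.4186, 0.2936, 0.06  ],
       [0.4117, 0.3313, 0.06  ],
       [0.4535, 0.341 , 0.06  ],
       [0.461 , 0.302 , 0.06  ]]))
```

Call:
arm_command(motion="-0.015 0.004 0.04 0 -0.003 0 1; 0 0 0.04 0 0 0 1; 0 0 0 0 0 0 1; 0 0 0 0 0 0 0; 0 0 0 0 0 0 0; 0 0 0 0 0 0 0; 0 0 0 0 0 0 0; 0 0 0 0 0 0 0")

```text
time_s: 6.28
eef_pos: [0.4372, 0.3173, 0.0262]
eef_rot: [0.001, -0.103, 0.995, 0.003]
wrist_force: [0.1, -0.4, -1.5]
opening: 0.463
```

Run:
```python
from h import *
plan(.4335,.316,.022,101.5)
c=camera('wrist'); save('w5',c['img']); P=campose(c)
```

```text
t=6.28 pos [0.4372 0.3173 0.0262] turn units [0.005 0.003 0.005] shift in CURRENT tool units [ 0.02  -0.003  0.021] in TARGET tool units [ 0.02  -0.003  0.021] F [ 0.1  -0.45 -1.54] op 0.463
```

View pics/w5.png

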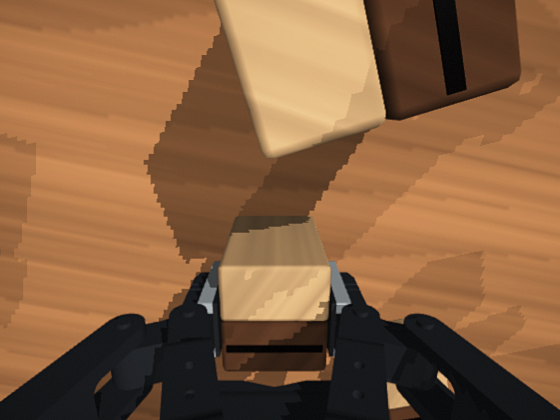

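Call:
arm_command(motion="0 0 -0.06 0 0 0 0; 0 0 -0.1 0 0 0 0; 0 0 -0.12 0 0 0 0; 0 0 -0.12 0 0 0 0; 0 0 -0.12 0 0 0 0; 0 0 -0.08 0 0 0 0; 0 0 0 0 0 0 0; 0 0 0 0 0 0 0")

```text
time_s: 7.0
eef_pos: [0.4351, 0.316, 0.1551]
eef_rot: [-0.0, -0.103, 0.995, 0.002]
wrist_force: [-0.4, -0.1, -1.5]
opening: 0.461
```

Run:
```python
from h import *
from scipy.optimize import least_squares
c=camera('top');P=campose(c)
img=cv2.cvtColor(cv2.imread('pics/top0.png'),cv2.COLOR_BGR2RGB).astype(float)
# edge-based fit of board: sample perpendicular profile gradient maxima in G/R ratio (board paler, B higher)
f=img[...,2]/(img[...,0]+10)   # B/R ratio, wood desk low, board higher
fs=cv2.GaussianBlur(f,(0,0),.7)
from scipy.ndimage import map_coordinates
def score(p,ret=False):
    x,y,a=p;u=np.array([np.cos(a),np.sin(a)]);v=np.array([-u[1],u[0]]);s=0
    for sgn in (1,-1):
        for t in np.linspace(-.145,.145,80):
            q=[]
            for d in (.003,-.003):
                q.append(np.r_[np.array([x,y])+u*t+v*sgn*(.05-d),.012])
            pr=proj(c,P,q); w=map_coordinates(fs,[pr[:,1],pr[:,0]],order=1); s+=w[0]-w[1]
        for t in np.linspace(-.045,.045,30):
            q=[np.r_[np.array([x,y])+v*t+u*sgn*(.155-d),.012] for d in (.003,-.003)]
            pr=proj(c,P,q); w=map_coordinates(fs,[pr[:,1],pr[:,0]],order=1); s+=w[0]-w[1]
    return -s
from scipy.optimize import minimize
best=None
for a0 in (79.5,81):
  r=minimize(score,[.4845,.0132,np.radians(a0)],method='Nelder-Mead',options=dict(initial_simplex=[[.48,.012,np.radians(a0)],[.487,.012,np.radians(a0)],[.48,.019,np.radians(a0)],[.48,.012,np.radians(a0+1.5)]],maxiter=150))
  print(r.x[:2],np.degrees(r.x[2]),r.fun)
plan(.45,.3,.16,101.5)
```

```text
[0.48475598 0.01385043] 80.28006364668899 -32.51064358841243
[0.48475866 0.01384907] 80.28035876988103 -32.510659071284316
t=7.05 pos [0.4353 0.3161 0.155 ] turn units [0.004 0.    0.005] shift in CURRENT tool units [-0.056 -0.094 -0.025] in TARGET tool units [-0.056 -0.094 -0.025] F [ 1.31  0.39 -0.24] op 0.464
```

Call:
arm_command(motion="0 0 0 0 0 -0.06 0; 0 0 0 0 0 -0.1 0; 0 0 0 0 0 -0.11 0; 0 0 0 0 0 -0.11 0; 0 0 0 0 0 -0.11 0; 0 0 0 0 0 -0.11 0; 0 0 0 0 0 -0.11 0; 0 0 0 0 0 -0.11 0; 0 0 0 0 0 -0.11 0; 0 0 0 0 0 -0.1 0")

```text
time_s: 7.88
eef_pos: [0.426, 0.3119, 0.1393]
eef_rot: [-0.011, -0.618, 0.786, 0.005]
wrist_force: [0.0, 0.6, -0.9]
opening: 0.457
```

Run:
```python
from h import *
plan(.499,.0957,.155,170.3)
```

```text
t=7.88 pos [0.426  0.3119 0.1393] turn units [ 0.022 -0.01  -0.065] shift in CURRENT tool units [ 0.965 -0.607 -0.082] in TARGET tool units [ 1.004 -0.542 -0.079] F [ 0.02  0.57 -0.93] op 0.457
```

Call:
arm_command(motion="0.05 -0.03 -0.03 0.011 -0.005 -0.02 0; 0.1 -0.055 -0.03 0.011 -0.005 -0.02 0; 0.12 -0.07 -0.02 0 0 0 0; 0.12 -0.07 0 0 0 0 0; 0.12 -0.07 0 0 0 0 0; 0.12 -0.07 0 0 0 0 0; 0.12 -0.07 0 0 0 0 0; 0.1 -0.05 0 0 0 0 0; 0.05 -0.02 0 0 0 0 0; 0 0 0 0 0 0 0")

```text
time_s: 8.72
eef_pos: [0.4825, 0.1065, 0.1387]
eef_rot: [-0.012, -0.64, 0.768, 0.007]
wrist_force: [-0.2, 0.9, -0.2]
opening: 0.463
```

Run:
```python
from h import *
plan(.499,.0957,.155,170.3)
```

```text
t=8.72 pos [0.4825 0.1065 0.1387] turn units [ 0.024 -0.009 -0.012] shift in CURRENT tool units [ 0.039 -0.089 -0.084] in TARGET tool units [ 0.039 -0.09  -0.082] F [-0.22  0.93 -0.22] op 0.463
```

Call:
arm_command(motion="0.02 -0.03 -0.02 0.012 -0.005 -0.006 0; 0.01 -0.03 -0.02 0.006 -0.002 -0.004 0; 0 -0.015 0 0 0 0 0; 0 0 0 0 0 0 0; 0 0 0 0 0 0 0")

```text
time_s: 9.13
eef_pos: [0.4953, 0.0992, 0.1441]
eef_rot: [-0.004, -0.644, 0.765, 0.004]
wrist_force: [-0.4, 0.7, -0.7]
opening: 0.456
```

Run:
```python
from h import *
plan(.499,.0957,.155,170.3)
c=camera('wrist'); save('w6',c['img'])
plan(.499,.0957,.155,170.3)
```

```text
t=9.13 pos [0.4953 0.0992 0.1441] turn units [ 0.01  -0.001 -0.001] shift in CURRENT tool units [ 0.014 -0.021 -0.055] in TARGET tool units [ 0.014 -0.021 -0.054] F [-0.38  0.74 -0.65] op 0.456
t=9.18 pos [0.4952 0.0992 0.1441] turn units [ 0.01  -0.001 -0.001] shift in CURRENT tool units [ 0.014 -0.021 -0.055] in TARGET tool units [ 0.014 -0.022 -0.055] F [-1.17  0.38 -0.38] op 0.459
```

View pics/w6.png

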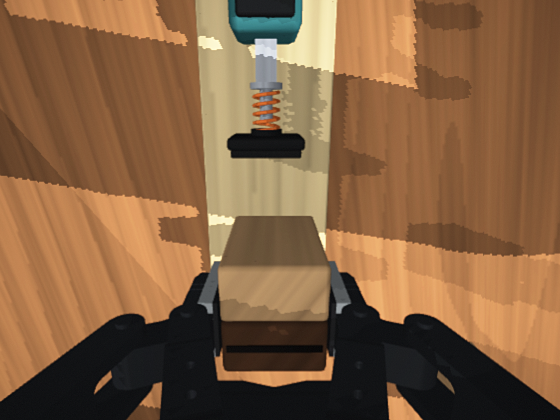

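Run:
```python
from h import *
c=camera('wrist'); P=campose(c)
a=np.radians(80.28);u=np.array([np.cos(a),np.sin(a)]);v=np.array([-u[1],u[0]]);o=np.array([.4848,.0139])
def cl(n,L,z):
    X=px2z(c,P,L,z)[:,:2]-o; print(n,np.c_[X@u,X@v].round(4).tolist())
cl('board edges',[(207,240),(328,220),(198,60),(335,60)],.012)
cl('jaw face top edge/bottom',[(229,151),(303,151)],.064)
cl('jaw face bot',[(231,157),(302,157)],.064)
cl('housing front',[(233,30),(300,30)],.062)
cl('block top',[(218,266),(330,266),(325,370),(222,370)],get_obs()['eef_pos'][2]+.034)
print((get_obs()['eef_pos'][:2]-o)@u,(get_obs()['eef_pos'][:2]-o)@v)
```

```text
board edges [[0.1202, -0.0507], [0.1027, 0.0512], [-0.0204, -0.0492], [-0.0205, 0.0507]]
jaw face top edge/bottom [[0.0389, -0.0231], [0.039, 0.0239]]
jaw face bot [[0.0427, -0.022], [0.0428, 0.0234]]
housing front [[-0.0308, -0.0184], [-0.0309, 0.0207]]
block top [[0.0637, -0.015], [0.0639, 0.0233], [0.1074, 0.0235], [0.107, -0.0156]]
0.08579351517035506 0.004276223591868968
```

Call:
arm_command(motion="0.01 -0.017 0.03 0.008 0 0 0; 0 0 0.06 0 0 0 0; 0 0 0.06 0 0 0 0; 0 0 0.06 0 0 0 0; 0 0 0.06 0 0 0 0; 0 0 0.05 0 0 0 0; 0 0 0.03 0 0 0 0; 0 0 0 0 0 0 0; 0 0 0 0 0 0 0")

```text
time_s: 9.98
eef_pos: [0.4985, 0.0982, 0.0693]
eef_rot: [0.001, -0.646, 0.763, -0.001]
wrist_force: [0.6, -0.5, -0.2]
opening: 0.463
```

Run:
```python
from h import *
plan(.4988,.0957,.038,170.3)
c=camera('wrist'); save('w7',c['img'])
plan(.4988,.0957,.038,170.3)
```

```text
t=9.98 pos [0.4985 0.0982 0.0693] turn units [-0.002 -0.001  0.003] shift in CURRENT tool units [ 0.012 -0.003  0.157] in TARGET tool units [ 0.012 -0.003  0.157] F [ 0.58 -0.54 -0.24] op 0.463
t=10.03 pos [0.4984 0.0982 0.0694] turn units [-0.002 -0.001  0.004] shift in CURRENT tool units [ 0.012 -0.003  0.157] in TARGET tool units [ 0.012 -0.004  0.157] F [ 0.22 -0.35 -1.81] op 0.46
```

View pics/w7.png

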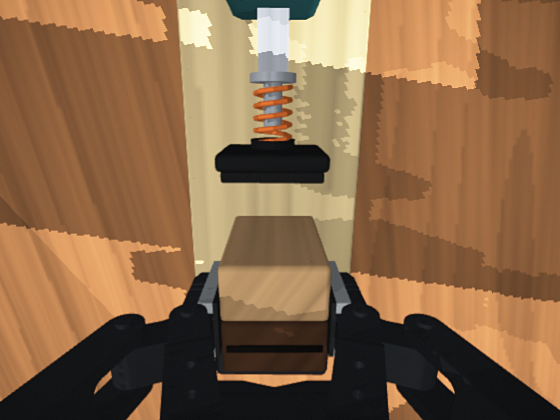

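Call:
arm_command(motion="0.01 -0.003 0.03 0 0 0 0; 0 0 0.04 0 0 0 0; 0 0 0.04 0 0 0 0; 0 0 0.02 0 0 0 0; 0 0 0.01 0 0 0 0; 0 0 0 0 0 0 0; 0 0 0 0 0 0 0")

```text
time_s: 10.62
eef_pos: [0.5005, 0.0957, 0.0401]
eef_rot: [0.002, -0.646, 0.763, -0.002]
wrist_force: [0.2, -0.2, -0.8]
opening: 0.459
```

Run:
```python
from h import *
plan(.4988,.0957,.038,170.3)
```

```text
t=10.62 pos [0.5005 0.0957 0.0401] turn units [-0.006 -0.     0.004] shift in CURRENT tool units [0.001 0.009 0.011] in TARGET tool units [0.001 0.009 0.011] F [ 0.22 -0.25 -0.77] op 0.459
```

Call:
arm_command(motion="0 0.006 0.01 -0.004 0 0.003 0; 0 0 0.006 0 0 0 0; 0 0 0.004 0 0 0 0; 0 0 0 0 0 0 0")

```text
time_s: 10.95
eef_pos: [0.4997, 0.0959, 0.0383]
eef_rot: [0.0, -0.645, 0.764, -0.001]
wrist_force: [0.0, 0.4, -1.0]
opening: 0.458
```

Run:
```python
from h import *
plan(.4988,.0957,.038,170.3)
```

```text
t=10.95 pos [0.4997 0.0959 0.0383] turn units [-0.001 -0.001  0.   ] shift in CURRENT tool units [0.002 0.004 0.001] in TARGET tool units [0.002 0.004 0.001] F [ 0.01  0.37 -1.  ] op 0.458
```

Call:
arm_command(motion="0 0 0.008 0 0 0 0; 0 0 0.008 0 0 0 0; 0 0 0 0 0 0 0")

```text
time_s: 11.2
eef_pos: [0.5005, 0.0959, 0.0384]
eef_rot: [0.0, -0.645, 0.764, -0.001]
wrist_force: [-0.1, -0.2, -1.0]
opening: 0.458
```

Call:
arm_command(motion="0 0 0.015 0 0 0 0; 0 0 0.015 0 0 0 0")

```text
time_s: 11.37
eef_pos: [0.5012, 0.0958, 0.0377]
eef_rot: [-0.001, -0.645, 0.764, -0.001]
wrist_force: [-20.3, -1.1, 49.2]
opening: 0.463
```

Call:
arm_command(motion="0 0 -0.006 0 0 0 0; 0 0 0 0 0 0 0.6; 0 0 0 0 0 0 1; 0 0 0 0 0 0 1; 0 0 0 0 0 0 1; 0 0 0 0 0 0 1")

```text
time_s: 11.87
eef_pos: [0.5024, 0.0958, 0.0396]
eef_rot: [0.001, -0.645, 0.764, -0.002]
wrist_force: [-0.0, 0.5, -0.5]
opening: 1.0
```

Run:
```python
from h import *
plan(.4988,.0957,.038,170.3)
c=camera('wrist'); save('w8',c['img'])
```

```text
t=11.87 pos [0.5024 0.0958 0.0396] turn units [-0.003 -0.001  0.001] shift in CURRENT tool units [0.004 0.018 0.008] in TARGET tool units [0.004 0.018 0.008] F [-0.01  0.52 -0.53] op 1.0
```

View pics/w8.png

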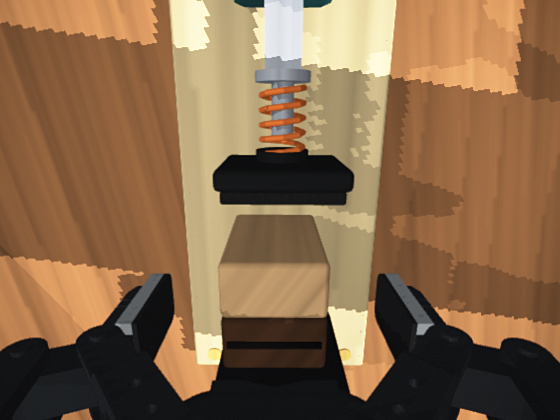

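Call:
arm_command(motion="0 0.01 -0.04 0 0 0 1; 0 0 -0.08 0 0 0 1; 0 0 -0.12 0 0 0 1; 0 0 -0.15 0 0 0 1; 0 0 -0.15 0 0 0 1; 0 0 -0.15 0 0 0 1; 0 0 -0.12 0 0 0 1; 0 0 -0.06 0 0 0 1; 0 0 0 0 0 0 1")

```text
time_s: 12.67
eef_pos: [0.4958, 0.0968, 0.2218]
eef_rot: [-0.002, -0.645, 0.764, 0.001]
wrist_force: [0.3, 0.1, 0.3]
opening: 0.998
```

Run:
```python
from h import *
a=np.radians(80.28);u=np.array([np.cos(a),np.sin(a)]);o=np.array([.4848,.0139])
for x in (-.075,): print(o+u*x)
g=o+u*(-.075);plan(g[0],g[1],.2,80.28)
c=camera('wrist'); save('w9',c['img'])
c=camera('scene');save('s9',cv2.resize(c['img'][180:295,225:345],(626,600),interpolation=cv2.INTER_CUBIC))
```

```text
[ 0.47213749 -0.06002334]
t=12.67 pos [0.4958 0.0968 0.2218] turn units [ 0.002 -0.005  1.502] shift in CURRENT tool units [ 0.793 -0.015  0.111] in TARGET tool units [-0.016 -0.793  0.109] F [0.26 0.1  0.33] op 0.998
```

View pics/w9.png

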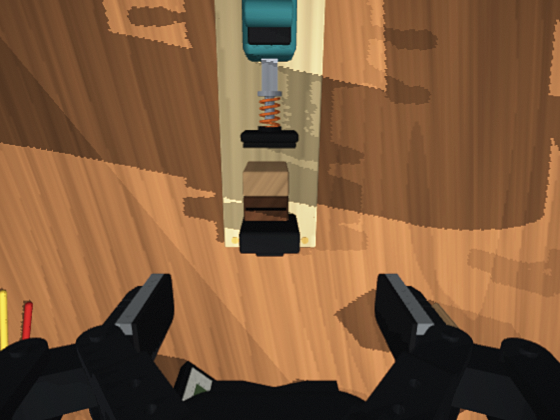

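View pics/s9.png

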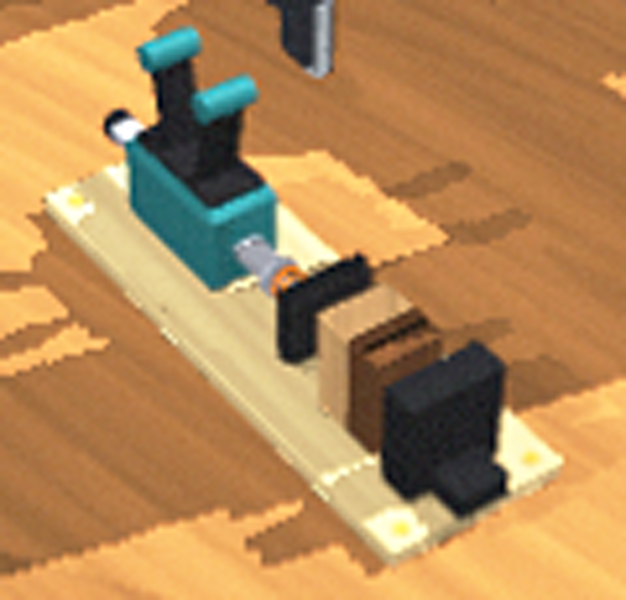

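Call:
arm_command(motion="0 0 0 0 0 0.06 1; 0 0 0 0 0 0.1 1; 0 0 0 0 0 0.115 1; 0 0 0 0 0 0.115 1; 0 0 0 0 0 0.115 1; 0 0 0 0 0 0.115 1; 0 0 0 0 0 0.115 1; 0 0 0 0 0 0.115 1; 0 0 0 0 0 0.115 1; 0 0 0 0 0 0.115 1")

```text
time_s: 13.6
eef_pos: [0.482, 0.097, 0.1986]
eef_rot: [-0.021, -0.115, 0.993, 0.003]
wrist_force: [1.0, 0.0, -0.2]
opening: 1.0
```

Run:
```python
from h import *
plan(.4721,-.06,.2,80.28)
```

```text
t=13.60 pos [0.482  0.097  0.1986] turn units [ 0.001 -0.041  0.383] shift in CURRENT tool units [ 0.228 -0.753 -0.005] in TARGET tool units [-0.084 -0.782 -0.007] F [ 1.03  0.01 -0.21] op 1.0
```

Call:
arm_command(motion="0 0 -0.02 0 -0.015 0.1 1; 0 0 -0.02 0 -0.015 0.1 1; 0 0 -0.02 0 -0.01 0.08 1; 0 0 0 0 0 0.04 1; 0 -0.06 0 0 0 0 1; 0 -0.1 0 0 0 0 1; 0 -0.12 0 0 0 0 1; 0 -0.12 0 0 0 0 1; 0 -0.12 0 0 0 0 1; 0 -0.1 0 0 0 0 1")

```text
time_s: 14.43
eef_pos: [0.4518, -0.025, 0.1885]
eef_rot: [-0.019, 0.061, 0.998, 0.004]
wrist_force: [0.7, 0.0, -0.1]
opening: 1.003
```

Run:
```python
from h import *
plan(.4721,-.06,.2,80.28)
```

```text
t=14.43 pos [ 0.4518 -0.025   0.1885] turn units [ 0.004 -0.038  0.045] shift in CURRENT tool units [-0.119 -0.161 -0.063] in TARGET tool units [-0.129 -0.155 -0.058] F [ 0.74  0.03 -0.14] op 1.003
```

Call:
arm_command(motion="-0.03 -0.03 -0.02 0 -0.012 0.02 1; -0.03 -0.03 -0.02 0 -0.012 0.015 1; -0.03 -0.03 -0.01 0 -0.01 0 1; -0.02 -0.02 0 0 0 0 1; 0 0 0 0 0 0 1; 0 0 0 0 0 0 1")

```text
time_s: 14.93
eef_pos: [0.4689, -0.0525, 0.1925]
eef_rot: [-0.005, 0.083, 0.997, 0.004]
wrist_force: [0.2, 0.7, -0.7]
opening: 1.004
```

Run:
```python
from h import *
plan(.4721,-.06,.1,80.28)
c=camera('wrist'); save('w10',c['img']);P=campose(c)
plan(.4721,-.06,.1,80.28)
for t in ['trigger','trigger_rear','grip_point']: print(t,[(np.round(d['box']).tolist(),round(d['conf'],2)) for d in search_frame('wrist',t)])
```

```text
t=14.93 pos [ 0.4689 -0.0525  0.1925] turn units [ 0.006 -0.011  0.003] shift in CURRENT tool units [-0.027 -0.037  0.462] in TARGET tool units [-0.022 -0.034  0.463] F [ 0.23  0.74 -0.75] op 1.004
t=14.98 pos [ 0.4689 -0.0524  0.1925] turn units [ 0.006 -0.011  0.003] shift in CURRENT tool units [-0.027 -0.038  0.462] in TARGET tool units [-0.022 -0.035  0.463] F [-0.17 -0.65 -0.58] op 0.999
trigger [([279.0, 198.0, 315.0, 255.0], 0.62), ([171.0, 172.0, 410.0, 236.0], 0.27)]
trigger_rear [([213.0, 198.0, 255.0, 258.0], 0.72), ([3.0, 315.0, 77.0, 349.0], 0.21)]
grip_point [([172.0, 138.0, 537.0, 261.0], 0.62)]
```

View pics/w10.png

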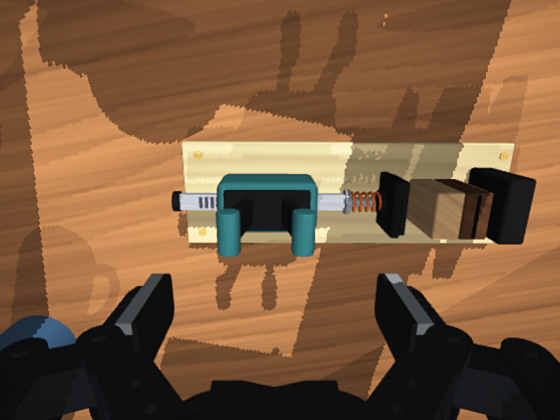

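Run:
```python
from h import *
c=camera('wrist'); P=campose(c);r=quat();o=get_obs()
a=np.radians(80.28);u=np.array([np.cos(a),np.sin(a)]);v=np.array([-u[1],u[0]]);oo=np.array([.4848,.0139])
X=px2z(c,P,[(217,212),(239,212),(292,212),(315,212),(217,252),(315,252)],.124)
print((r.inv().apply(X-o['eef_pos'])[:,:2]).round(4).tolist()); d=X[:,:2]-oo; print(np.c_[d@u,d@v].round(4).tolist())
```

```text
[[0.0109, -0.0354], [0.0108, -0.0214], [0.0108, 0.0123], [0.0107, 0.0269], [-0.0166, -0.0367], [-0.0167, 0.0278]]
[[-0.103, 0.0162], [-0.0891, 0.0162], [-0.0554, 0.0163], [-0.0407, 0.0163], [-0.1042, -0.0112], [-0.0397, -0.0112]]
```

Call:
arm_command(motion="-0.016 -0.022 0 0.004 -0.008 0.002 1; 0 0 0.05 0 0 0 1; 0 0 0.05 0 0 0 1; 0 0 0.05 0 0 0 1; 0 0 0.03 0 0 0 1; 0 0 0 0 0 0 1; 0 0 0 0 0 0 1; 0 0 0 0 0 0 1")

```text
time_s: 15.85
eef_pos: [0.4699, -0.0564, 0.1512]
eef_rot: [-0.002, 0.083, 0.997, 0.001]
wrist_force: [0.2, 0.5, -1.0]
opening: 1.002
```

```bash
cat >> h.py <<'E'
oo=np.array([.4848,.0139]);ca=np.radians(80.28);cu=np.array([np.cos(ca),np.sin(ca)]);cv=np.array([-cu[1],cu[0]])
def clampxy(X): d=np.atleast_2d(X)[:,:2]-oo; return np.c_[d@cu,d@cv].round(4)
E
python3 - <<'E'
from h import *
g=oo+cu*-.073+cv*.001
plan(g[0],g[1],.1,80.28)
c=camera('wrist'); save('w11',c['img']);P=campose(c)
plan(g[0],g[1],.1,80.28); print(clampxy(get_obs()['eef_pos']))
E
```

```text
t=15.85 pos [ 0.4699 -0.0564  0.1512] turn units [ 0.002 -0.004  0.002] shift in CURRENT tool units [-0.01  -0.006  0.256] in TARGET tool units [-0.009 -0.006  0.256] F [ 0.22  0.45 -0.96] op 1.002
t=15.90 pos [ 0.47   -0.0564  0.1513] turn units [ 0.002 -0.004  0.002] shift in CURRENT tool units [-0.01  -0.006  0.257] in TARGET tool units [-0.009 -0.006  0.257] F [ 0.18  0.25 -0.04] op 0.997
[[-0.0718  0.0027]]
```

View pics/w11.png

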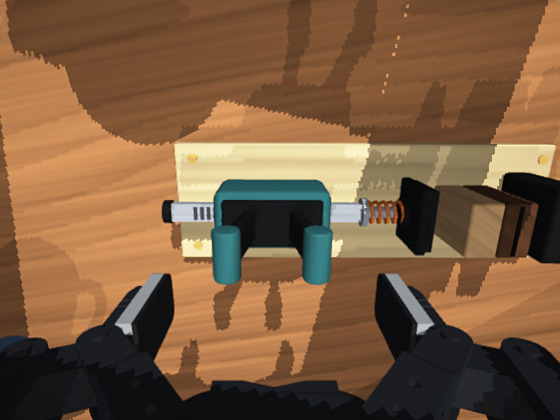

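Call:
arm_command(motion="-0.006 -0.003 0.04 0.002 -0.003 0 1; 0 0 0.05 0 0 0 1; 0 0 0.05 0 0 0 1; 0 0 0.05 0 0 0 1; 0 0 0.03 0 0 0 1; 0 0 0 0 0 0 1; 0 0 0 0 0 0 1")

```text
time_s: 16.48
eef_pos: [0.4714, -0.0574, 0.1028]
eef_rot: [0.0, 0.084, 0.997, -0.0]
wrist_force: [1.0, 0.7, -0.4]
opening: 1.0
```

Run:
```python
from h import *
g=oo+cu*-.073+cv*.001
plan(g[0],g[1],.1,80.28)
c=camera('wrist'); save('w12',c['img']);P=campose(c)
X=px2z(c,P,[(205,250)],.126)
print(clampxy(get_obs()['eef_pos']))
c=camera('scene');save('s12',cv2.resize(c['img'][180:295,225:345],(626,600),interpolation=cv2.INTER_CUBIC))
```

```text
t=16.48 pos [ 0.4714 -0.0574  0.1028] turn units [-0.     0.     0.002] shift in CURRENT tool units [-0.001 -0.002  0.014] in TARGET tool units [-0.001 -0.002  0.014] F [ 0.97  0.7  -0.43] op 1.0
[[-0.0726  0.0013]]
```

View pics/w12.png

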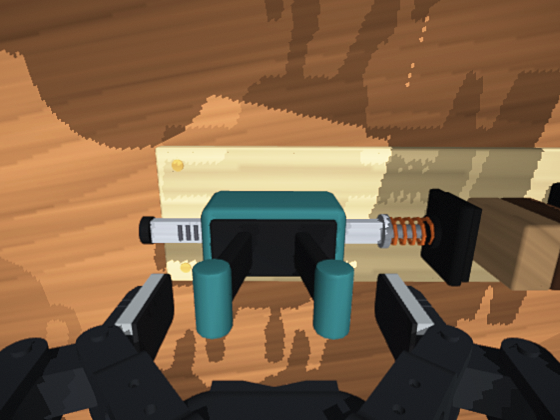

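View pics/s12.png

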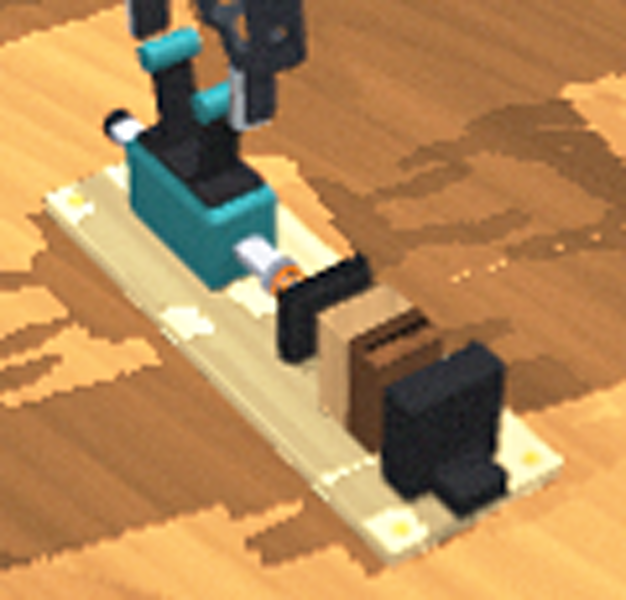

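Call:
arm_command(motion="0 0 0.025 0 0 0 1; 0 0 0.015 0 0 0 1; 0 0 0 0 0 0 1; 0 0 0 0 0 0 0.8; 0 0 0 0 0 0 0.7; 0 0 0 0 0 0 0.6; 0 0 0 0 0 0 0.54; 0 0 0 0 0 0 0.54; 0 0 0 0 0 0 0.54")

```text
time_s: 17.33
eef_pos: [0.4741, -0.0585, 0.098]
eef_rot: [0.003, 0.083, 0.997, -0.001]
wrist_force: [0.7, -0.3, -2.2]
opening: 0.54
```

```bash
cat >> h.py <<'E'
def look(n):
    g=oo+cu*-.073+cv*.001
    plan(g[0],g[1],.093,80.28)
    c=camera('wrist'); a=c['img']; d=camera('scene')['img']
    a=cv2.resize(a[120:360],(560,240)); save('w'+n,cv2.resize(c['img'][150:350,120:560],(792,360),interpolation=cv2.INTER_CUBIC))
    save('s'+n,cv2.resize(d[180:295,225:345],(626,600),interpolation=cv2.INTER_CUBIC))
E
python3 -c "
from h import *
look('13')"
```

```text
t=17.33 pos [ 0.4741 -0.0585  0.098 ] turn units [-0.002  0.006  0.002] shift in CURRENT tool units [0.014 0.001 0.025] in TARGET tool units [0.013 0.001 0.025] F [ 0.71 -0.34 -2.19] op 0.54
```

View pics/w13.png

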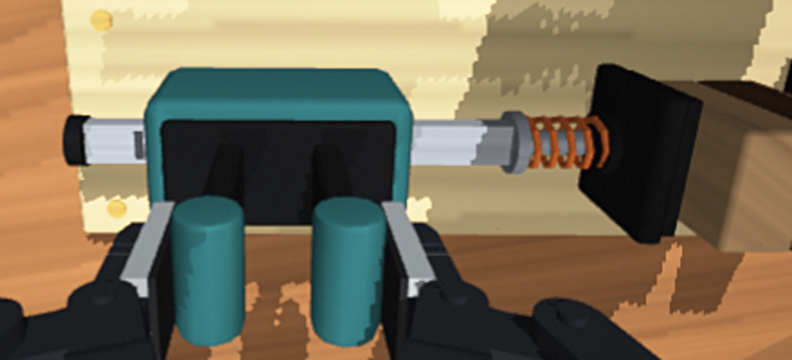

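View pics/s13.png

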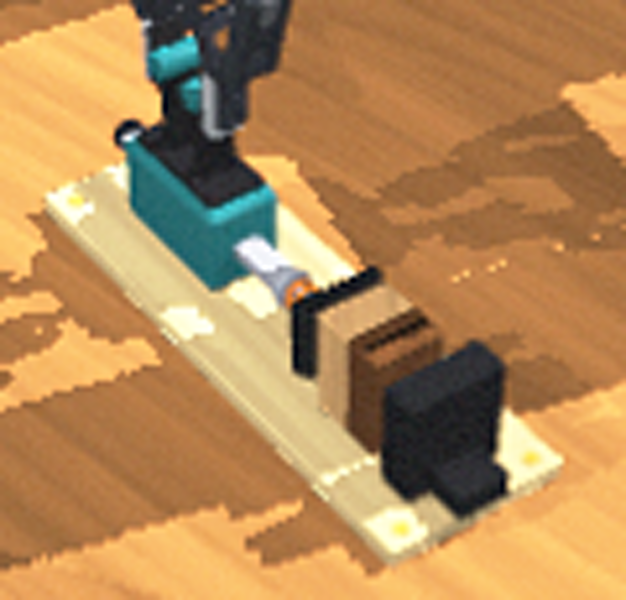

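Run:
```python
from h import *
c=camera('wrist');P=campose(c)
def m(P,L): 
    print(clampxy(px2z(c,P,L,.036)).tolist())
m(P,[(120+66/1.8,150+140/1.8),(120+503/1.8,150+140/1.8),(120+704/1.8,150+103/1.8)]) 
# before: pose at w12
T=np.eye(4);T[:3,:3]=R.from_quat([.084,.997,0,0]).as_matrix();T[:3,3]=[.4714,-.0574,.1028]
m(T@np.array(c['mount']),[(140,230),(379,230)])
```

```text
[[-0.1458, 0.0003], [0.0058, 0.0008], [0.0729, 0.0144]]
[[-0.1575, 0.0004], [-0.0045, 0.0006]]
```

Call:
arm_command(motion="0 0 0 0 0 0 0.7; 0 0 0 0 0 0 0.85; 0 0 0 0 0 0 0.85; 0 0 0 0 0 0 0.85; 0.008 0 0.01 0 0.004 0 0.85; 0 0 0 0 0 0 0.85")

```text
time_s: 17.98
eef_pos: [0.4726, -0.0583, 0.096]
eef_rot: [0.001, 0.083, 0.997, -0.001]
wrist_force: [1.3, -0.3, 0.8]
opening: 0.85
```

```bash
python3 -c "
from h import *
look('14')"
```

```text
t=17.98 pos [ 0.4726 -0.0583  0.096 ] turn units [-0.002  0.002  0.002] shift in CURRENT tool units [0.006 0.001 0.015] in TARGET tool units [0.006 0.001 0.015] F [ 1.25 -0.26  0.8 ] op 0.85
```

View pics/w14.png

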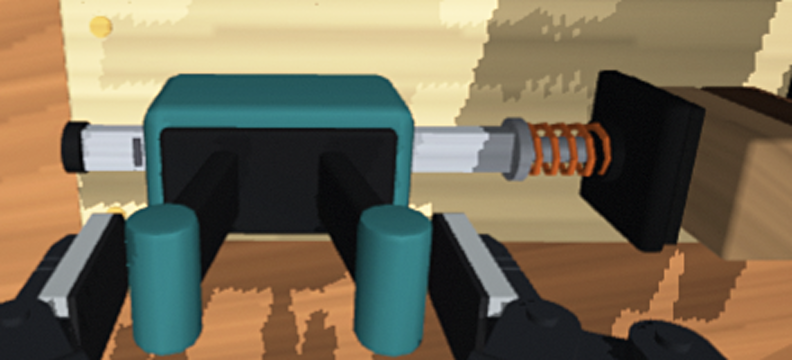

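Call:
arm_command(motion="0 0 0 0 0 0 0.75; 0 0 0 0 0 0 0.65; 0 0 0 0 0 0 0.54; 0 0 0 0 0 0 0.54; 0 0 0 0 0 0 0.54; 0 0 0 0 0 0 0.54")

```text
time_s: 18.58
eef_pos: [0.4743, -0.0586, 0.0983]
eef_rot: [0.003, 0.083, 0.997, -0.001]
wrist_force: [0.6, 0.3, 1.0]
opening: 0.541
```

```bash
python3 -c "
from h import *
look('15')"
```

```text
t=18.58 pos [ 0.4743 -0.0586  0.0983] turn units [-0.002  0.006  0.002] shift in CURRENT tool units [0.015 0.001 0.027] in TARGET tool units [0.015 0.001 0.027] F [0.64 0.33 1.01] op 0.541
```

View pics/w15.png

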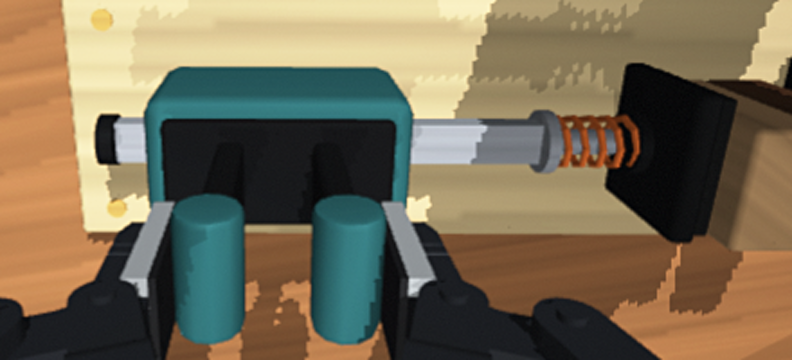

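View pics/s15.png

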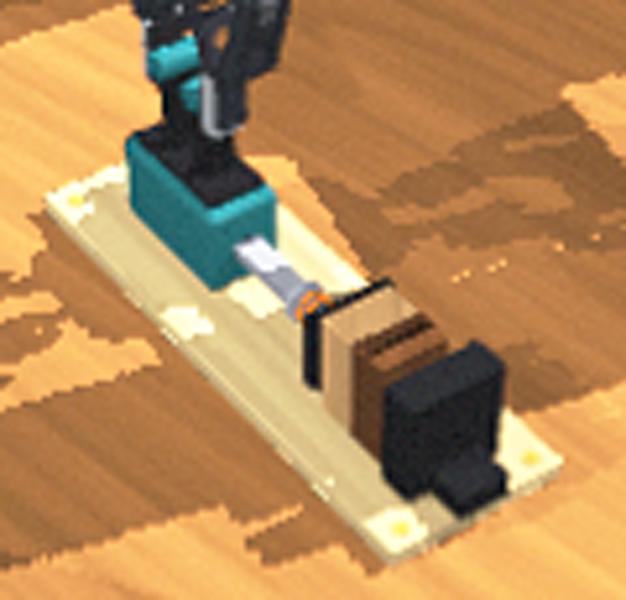

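Call:
arm_command(motion="0 0 0 0 0 0 0.7; 0 0 0 0 0 0 0.85; 0 0 0 0 0 0 0.85; 0 0 0 0 0 0 0.85; 0.008 0 0.01 0 0.004 0 0.85; 0 0 0 0 0 0 0.75; 0 0 0 0 0 0 0.65; 0 0 0 0 0 0 0.6; 0 0 0 0 0 0 0.6; 0 0 0 0 0 0 0.6")

```text
time_s: 19.52
eef_pos: [0.4735, -0.0584, 0.0973]
eef_rot: [0.001, 0.083, 0.997, -0.001]
wrist_force: [0.4, -0.8, -0.1]
opening: 0.6
```

```bash
python3 -c "
from h import *
look('16')"
```

```text
t=19.52 pos [ 0.4735 -0.0584  0.0973] turn units [-0.002  0.002  0.002] shift in CURRENT tool units [0.01  0.001 0.021] in TARGET tool units [0.01  0.001 0.021] F [ 0.38 -0.83 -0.07] op 0.6
```

View pics/w16.png

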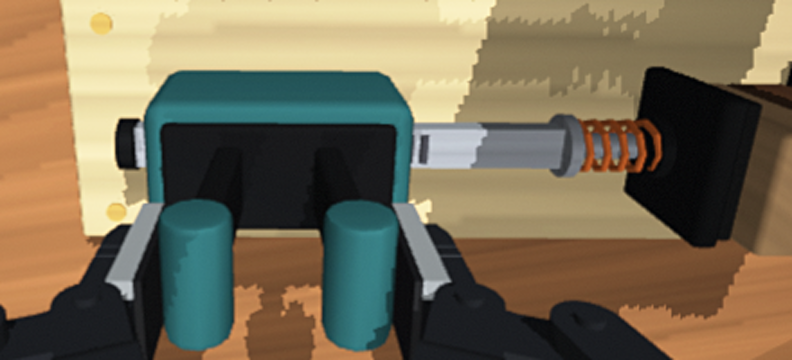

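View pics/s16.png

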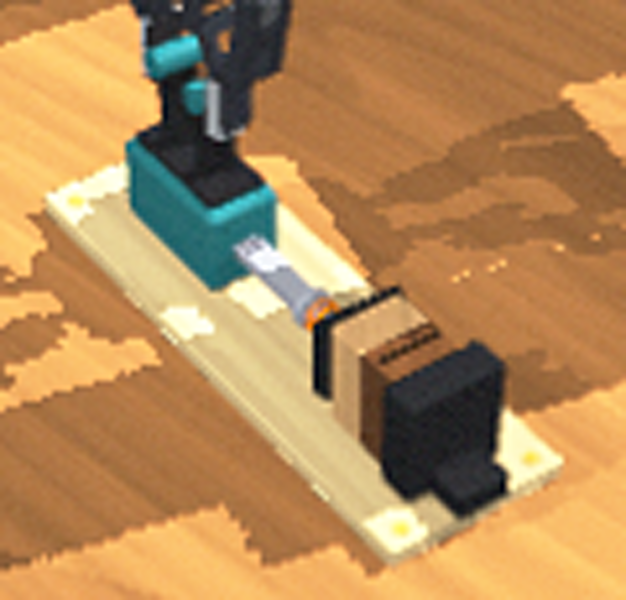

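Call:
arm_command(motion="0 0 0 0 0 0 0.57; 0 0 0 0 0 0 0.54; 0 0 0 0 0 0 0.54; 0 0 0 0 0 0 0.54")

```text
time_s: 19.95
eef_pos: [0.4736, -0.0584, 0.0981]
eef_rot: [0.001, 0.083, 0.997, -0.001]
wrist_force: [-0.3, 0.2, 1.1]
opening: 0.543
```

```bash
python3 -c "
from h import *
look('17')"
```

```text
t=19.95 pos [ 0.4736 -0.0584  0.0981] turn units [-0.002  0.002  0.002] shift in CURRENT tool units [0.011 0.001 0.025] in TARGET tool units [0.011 0.001 0.025] F [-0.34  0.2   1.13] op 0.543
```

View pics/w17.png

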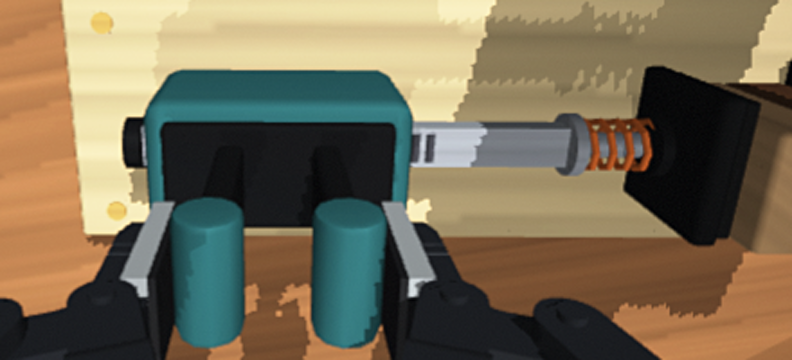

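View pics/s17.png

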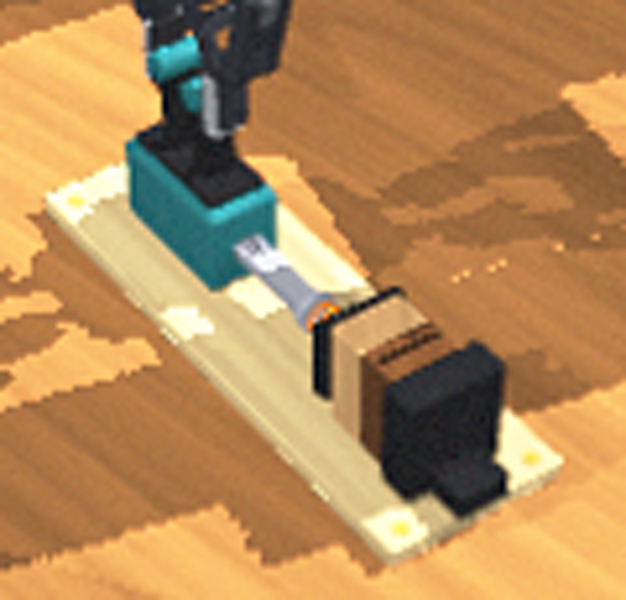

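Call:
arm_command(motion="0 0 0 0 0 0 0.65; 0 0 0 0 0 0 0.75; 0 0 0 0 0 0 0.85; 0 0 0 0 0 0 0.85; 0.006 0 0.01 0 0.002 0 0.85; 0 0 0 0 0 0 0.8; 0 0 0 0 0 0 0.76; 0 0 0 0 0 0 0.74; 0 0 0 0 0 0 0.72; 0 0 0 0 0 0 0.72")

```text
time_s: 20.88
eef_pos: [0.4723, -0.0582, 0.0957]
eef_rot: [-0.0, 0.083, 0.997, -0.001]
wrist_force: [-0.6, 0.0, 0.2]
opening: 0.718
```

```bash
python3 -c "
from h import *
look('18')"
```

```text
t=20.88 pos [ 0.4723 -0.0582  0.0957] turn units [-0.002  0.     0.002] shift in CURRENT tool units [0.004 0.001 0.013] in TARGET tool units [0.004 0.001 0.013] F [-0.55  0.03  0.24] op 0.718
```

View pics/w18.png

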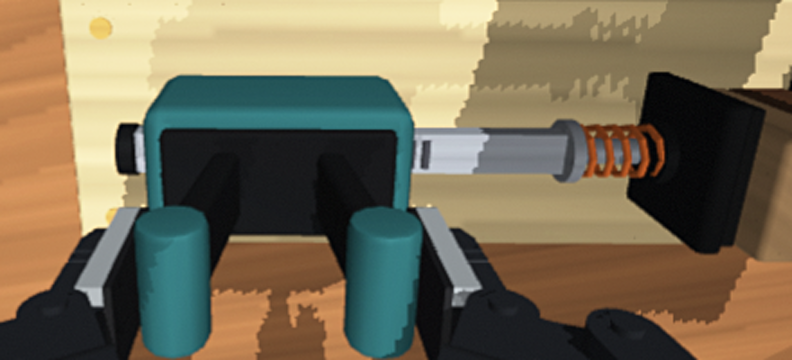

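Call:
arm_command(motion="0 0 0 0 0 0 0.7; 0 0 0 0 0 0 0.69; 0 0 0 0 0 0 0.69")

```text
time_s: 21.23
eef_pos: [0.4724, -0.0582, 0.096]
eef_rot: [-0.0, 0.083, 0.997, -0.001]
wrist_force: [-0.4, 0.1, 0.7]
opening: 0.692
```

```bash
python3 -c "
from h import *
look('19')"
```

```text
t=21.23 pos [ 0.4724 -0.0582  0.096 ] turn units [-0.002  0.     0.002] shift in CURRENT tool units [0.005 0.001 0.015] in TARGET tool units [0.005 0.001 0.015] F [-0.44  0.08  0.71] op 0.692
```

View pics/w19.png

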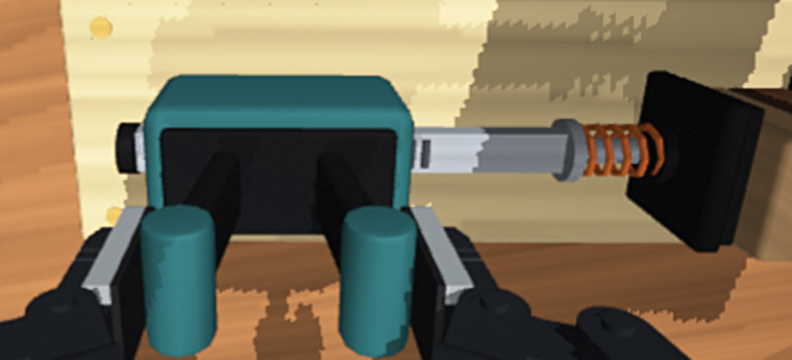

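Call:
arm_command(motion="0 0 0 0 0 0 0.68; 0 0 0 0 0 0 0.665; 0 0 0 0 0 0 0.665")

```text
time_s: 21.58
eef_pos: [0.4725, -0.0582, 0.0965]
eef_rot: [0.0, 0.083, 0.997, -0.001]
wrist_force: [-1.4, 0.8, 1.4]
opening: 0.666
```

```bash
python3 -c "
from h import *
look('20')"
```

```text
t=21.58 pos [ 0.4725 -0.0582  0.0965] turn units [-0.002  0.     0.003] shift in CURRENT tool units [0.005 0.001 0.018] in TARGET tool units [0.005 0.001 0.018] F [-1.4   0.76  1.42] op 0.666
```

View pics/w20.png

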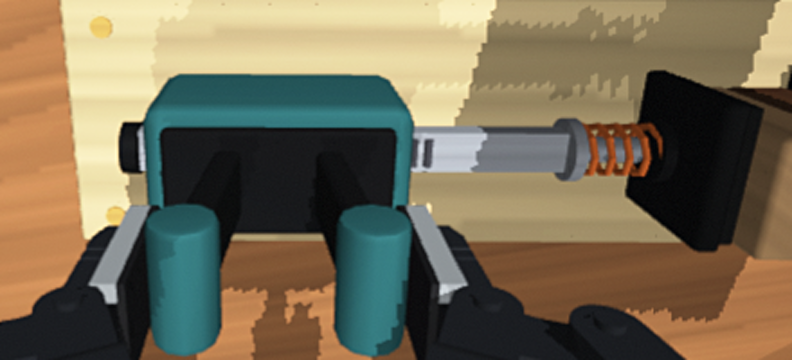

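Call:
arm_command(motion="0 0 0 0 0 0 0.65; 0 0 0 0 0 0 0.635; 0 0 0 0 0 0 0.625; 0 0 0 0 0 0 0.625")

```text
time_s: 22.02
eef_pos: [0.4726, -0.0582, 0.0974]
eef_rot: [-0.0, 0.083, 0.997, -0.001]
wrist_force: [-0.8, 0.8, 2.1]
opening: 0.627
```

```bash
python3 -c "
from h import *
look('21')"
```

```text
t=22.02 pos [ 0.4726 -0.0582  0.0974] turn units [-0.002  0.     0.003] shift in CURRENT tool units [0.006 0.001 0.022] in TARGET tool units [0.006 0.001 0.022] F [-0.85  0.8   2.14] op 0.627
```

View pics/w21.png

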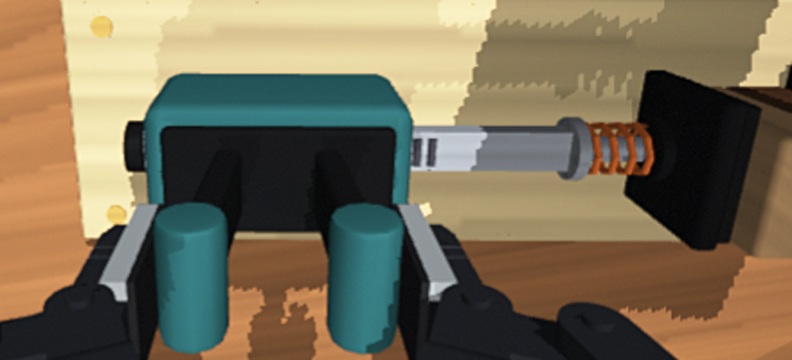

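Run:
```python
import cv2,numpy as np
L={n:cv2.imread(f'pics/w{n}.png') for n in (15,16,17,18,19,20,21)}
ref=L[16]
P={'tail':(112,112,136,175),'collar':(548,108,584,182),'jaw':(715,66,764,190),'house':(146,66,200,125),'house_r':(360,66,415,120)}
for n,im in L.items():
    o=[]
    for k,(x0,y0,x1,y1) in P.items():
        t=ref[y0:y1,x0:x1]; r=cv2.matchTemplate(im,t,cv2.TM_CCOEFF_NORMED); _,s,_,(x,y)=cv2.minMaxLoc(r)
        def sub(a,i): 
            if i<=0 or i>=len(a)-1: return 0
            return .5*(a[i-1]-a[i+1])/(a[i-1]-2*a[i]+a[i+1])
        o.append(f'{k} {x+sub(r[y],x)-x0:.2f},{y-y0}({s:.2f})')
    print(n,o)
```

```text
15 ['tail -20.11,-5(0.98)', 'collar -21.40,-4(0.98)', 'jaw -24.54,-5(0.93)', 'house 0.44,-4(0.99)', 'house_r -0.30,-4(1.00)']
16 ['tail -0.06,0(1.00)', 'collar -0.01,0(1.00)', 'jaw 0.00,0(1.00)', 'house 0.01,0(1.00)', 'house_r 0.00,0(1.00)']
17 ['tail 7.12,-1(0.99)', 'collar 5.62,-1(0.99)', 'jaw -1.37,-1(1.00)', 'house 0.28,-1(1.00)', 'house_r -0.61,-1(1.00)']
18 ['tail 0.04,5(0.99)', 'collar 2.50,5(0.99)', 'jaw 2.90,5(0.99)', 'house -0.60,5(0.99)', 'house_r -0.03,4(1.00)']
19 ['tail 0.39,4(0.99)', 'collar 2.25,4(0.99)', 'jaw 2.24,4(1.00)', 'house -0.25,4(0.99)', 'house_r 0.18,4(1.00)']
20 ['tail 3.58,4(0.99)', 'collar 4.28,4(0.99)', 'jaw 1.37,4(0.99)', 'house -0.46,4(0.99)', 'house_r 0.22,4(1.00)']
21 ['tail 8.67,2(0.98)', 'collar 7.62,3(0.99)', 'jaw -0.63,3(1.00)', 'house 0.05,3(1.00)', 'house_r -0.44,3(1.00)']
```

Call:
arm_command(motion="0 0 0 0 0 0 0.615; 0 0 0 0 0 0 0.61; 0 0 0 0 0 0 0.61; 0 0 0 0 0 0 0.61")

```text
time_s: 22.45
eef_pos: [0.4726, -0.0582, 0.0977]
eef_rot: [-0.0, 0.083, 0.997, -0.001]
wrist_force: [-1.9, 0.2, 3.7]
opening: 0.618
```

```bash
python3 -c "
from h import *
look('22')
c=camera('top');save('t22',cv2.resize(c['img'][180:250,225:345],(800,467),interpolation=cv2.INTER_CUBIC))
print(get_obs()['dq'].round(4))"
```

```text
t=22.45 pos [ 0.4726 -0.0582  0.0977] turn units [-0.002 -0.     0.003] shift in CURRENT tool units [0.006 0.001 0.023] in TARGET tool units [0.006 0.001 0.023] F [-1.85  0.25  3.69] op 0.618
[ 0.0007 -0.001  -0.001  -0.0003 -0.0004  0.0016]
```

View pics/w22.png

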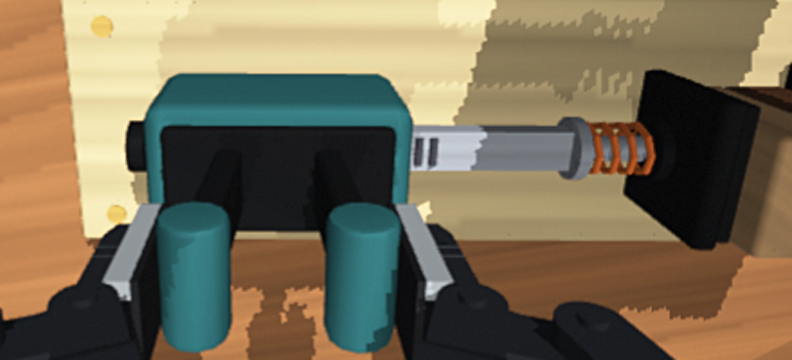

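View pics/s22.png

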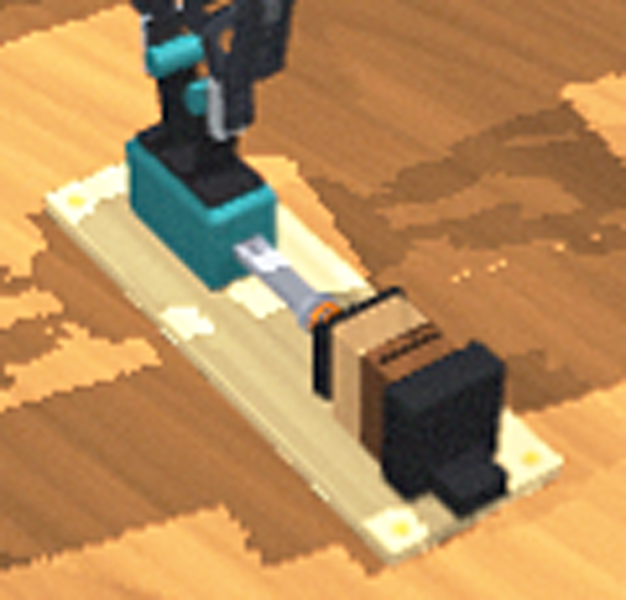

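View pics/t22.png

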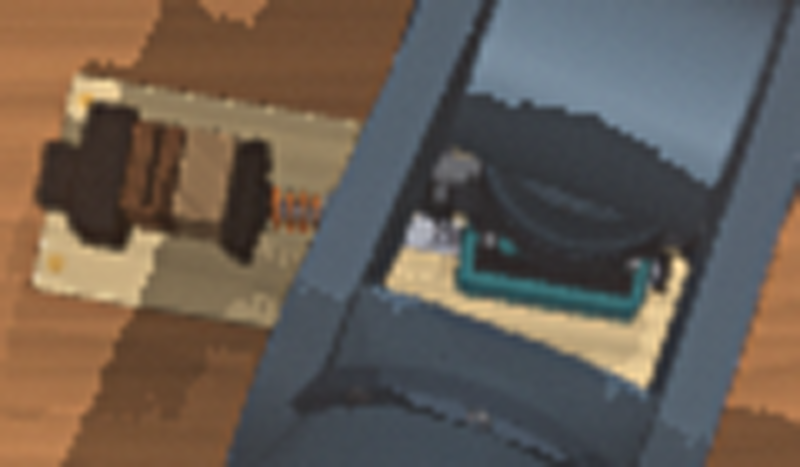

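Call:
arm_command(motion="0 0 0 0 0 0 0.605; 0 0 0 0 0 0 0.605; 0 0 0 0 0 0 0.605; 0 0 0 0 0 0 0.605; 0 0 0 0 0 0 0.605; 0 0 0 0 0 0 0.605")

```text
time_s: 23.1
eef_pos: [0.4726, -0.0582, 0.0978]
eef_rot: [-0.0, 0.083, 0.997, -0.001]
wrist_force: [-1.7, 0.5, 4.7]
opening: 0.605
```

```bash
python3 -c "
from h import *
look('23')
look('23')
print(get_obs()['opening'])"
```

```text
t=23.10 pos [ 0.4726 -0.0582  0.0978] turn units [-0.002 -0.     0.003] shift in CURRENT tool units [0.006 0.001 0.024] in TARGET tool units [0.006 0.001 0.024] F [-1.74  0.54  4.73] op 0.605
t=23.20 pos [ 0.4726 -0.0582  0.0978] turn units [-0.002 -0.     0.003] shift in CURRENT tool units [0.006 0.001 0.024] in TARGET tool units [0.006 0.001 0.024] F [-1.17  0.33  4.76] op 0.61
0.6107235079878254
```

View pics/w23.png

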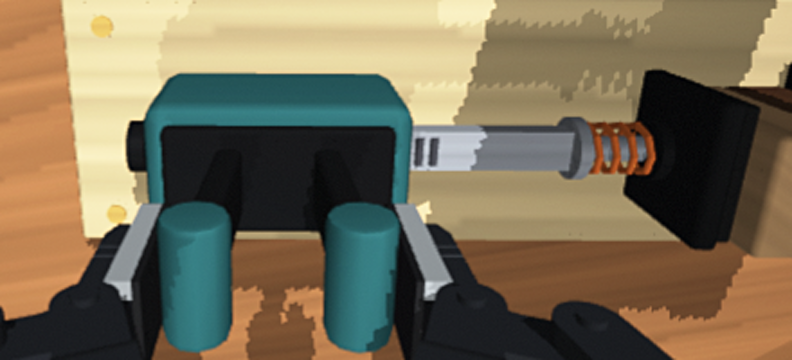

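```bash
python3 -c "
from h import *
print(hand_in()); print(get_obs()['opening'],get_obs()['time_s'])"
```

```text
the job is handed in; nothing more can be done
None
the job is handed in; nothing more can be done
```

I stood the middle-sized block on the clamp board, let it go, and pumped the levers with three full strokes. I then finished on a partial fourth squeeze, which was still held when I handed in at about 23 s; no verdict was reported.

**Last checks:**
- **Block:** it looks upright and square in all three camera views, pressed by the jaw against the stop. When I let go it was about 4 mm off the clamp's centre line.
- **Pressure:** I estimate the spring is pressed in about 4.5 mm, or 13–14 N. This comes from the lever travel and the images, and the estimates ranged from roughly 3.5 to 5 mm, all within the allowed 2 to 8.5 mm.
- **Levers:** the fingers hold both rollers squeezed, with the gripper steady at an opening of 0.605–0.61. They touch neither rod, jaw nor block. The bottle, mug and frame were never touched.

**What disagreed or went less smoothly:**
- The wrist camera put the block and board 5–8 mm farther in y than the top camera from a distance. The two agreed once I was close.
- The arm overshot and drifted after fast moves, so I corrected in small steps.
- Setting the block down gave a short push of about 50 N at the wrist, below the 120 N limit.
- The third stroke on its own gave only about 2.3–3.5 mm of spring travel, so I released and squeezed a fourth time in small steps.

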